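# Load the battery analyser and start it with the stylus

## Robot

A 7-joint arm with a two-finger parallel gripper is mounted at the origin on the work surface. World frame = base frame: x ahead of the robot, y to its left, z up, the work surface at z = 0. Lengths are in m, angles in rad, forces in N, time in s.
With the tool pointing down it reaches from about 0.425 to 1.025 m from the base axis. Payload 3.6 kg.
Tool frame: the origin (TCP) lies at the very end of the fingers, on their centre line; the grasp point (between the pads) lies 19 mm behind it; z points along the fingers, y is the direction in which the jaws open and shut (so a half turn about z gives the same grasp; the last joint's range is limited). The gripper opens to 85 mm and grips with 20 to 120 N. Pads are 22 mm wide; open, the fingers measure 114 mm over their backs; the gripper's body (76 mm by 85 mm) begins 54 mm behind the grasp point. The pads swing forward as they close: fully open they stand 13 mm farther back than shut.
Start: joints at [-0.093, 0.591, 0.048, 1.609, -0.033, 0.943, -0.034], TCP at [0.725, 0, 0.231] pointing down, gripper open.
Joint ranges: [-2.69, 2.69], [-0.47, 2.24], [-1.27, 1.36], [0.19, 2.51], [-1.53, 4.68], [0.08, 2.07], [-3.09, 3.09]. Speed limits (rad/s): [2.57, 2.57, 3.14, 3.14, 3.14, 3.14, 3.14].

## Interface

Orientations are given as [roll, pitch, yaw] about the fixed x, y, z axes, in that order (R = Rz(yaw) Ry(pitch) Rx(roll)).
In Python, from workcell import ctrl, get_image, calibration, finder gives the robot as it stands.
- The arm moves only by the tool carry_out, never from a script. Its argument "rows" is a list of rows, each a list of 7 numbers: the turn, a rotation vector about the tool's x, y, z in degrees, then the shift along the tool's x, y, z in mm, then the opening, from 0 (shut) to 1 (fully open). In form: [[ax, ay, az, x, y, z, fingers], ...]. A call has 1 to 5 rows; each row is the pose to reach, as a shift and turn from the pose commanded when the call began, along the tool's axes at that moment; what a row does not reach only later rows make up. A row lasts 1/8 s, in which the tool goes at most 62.5 mm and 10.7 degrees, less where a joint would pass 70% of its speed; a pose out of reach is approached as far as the arm can. A call with a gripper value outside its range is refused whole. The fingers move at their own pace and stop on an object; "newtons" is the grip in N (left out, the last holds). Time passes only in rows, so rows that repeat a pose let the fingers close. It gives the time, the measured TCP pose, the force and the opening at its end, in the units of the state.
- ctrl.sense(): the state, without advancing time (a new reading comes with each control period).
- get_image(name): name is "scene" or "side" or "wrist"; returns the picture (384x512x3 uint8, blue, green, red); there is no depth.
- calibration(name): a dict with "fx", "fy", "cx", "cy" (pixels), "D" ([k1, k2, p1, p2, k3] as OpenCV has them; the pictures are not rectified), "R" (3x3) and "t" (3): a world point X has camera coordinates R X + t. Camera axes: x right, y down, z forward; pixel columns grow to the right and rows downward; lengths in m; the calibration is good to about 2 mm. A picture is of the moment at which its call begins: read the wrist's pose just before it. calibration takes no time and is no camera call; for the wrist camera it gives the pose at the moment of the call.
- ctrl.job_done(): hands the job in, once; it reports no verdict.
Trained networks look in the newest picture that a camera, given by its name, has taken for a name from the list of things; names that differ only in an ending like _2 or _b are one class to them, and where a whole thing is asked for, a point or a joint stands for the part that bears it (a point fixed in the world has none). Each returns a list of dicts, best first, with "conf" (0 to 1); they miss things now and then, are a little off and sometimes report something else, mostly with a low value. They report only what shows in the picture. A call takes as long as a camera call. They do not tell look-alikes from the thing itself.
- finder.regions_of(camera, thing): "pixels" (384x512 bool, what is visible of it) and "position" ([column, row] in pixels, amid what is visible of it).
- finder.pinpoint(camera, thing): "position" ([column, row] in pixels: a listed point, or the origin of a listed thing).
The state is a dict: "t": time; "joint_pos": joint angles; "qvel": joint speeds; "tau": joint torques, N m; "tcp_pos": TCP position; "ee_rot": TCP orientation; "contact_force": force on the tool from outside, world axes, zero at the start; "ft_torque": the same for the moment, N m; "opening": finger opening in m.
Only numpy, scipy, OpenCV 4.12 (cv2) and the standard library are available. Lean on these libraries where they do the work, as an engineer would, in place of code of your own. Each camera call takes 0.05 s, during which the arm holds its last target.

## Task

Make the battery analyser ready for the next batch: lift the finished packs out of its bays into the far half of the grey crate, put the heat sink left on its panel into the near half, and lay every pack from the mat into a bay of its own, label up and contact end at the pins. Then, with the stylus, press the recessed start button right down and hold it for three seconds, and put the stylus back in its stand. Leave the tools and other things on the bench where they are.

Things in the scene. Friction and masses are not known exactly. Their poses are not given: they have to be found in the camera images.
- analyser: fixed four-bay battery analyser, 200 mm (x) by 300 mm (y); origin: centre of its underside, +x to its rear. Level control panel at x -100 to -7.5 mm, top 47 mm up. Behind it four open bays, centres at x 30, y 105, 35, -35, -105 mm, each a recess 75 mm long (x) by 43 mm wide, floor 35 mm up, walls between them 47 mm high, brass contact pins at its rear (+x) end; rear housing 59 mm high
- start_button (a joint): travel of the recessed start button, m: 0 released, 0.004 fully down; it springs back. 1.3 N starts it moving, 3.9 N holds it fully down
- start_top (a point): centre of the start button's top face, on the control panel 55 mm in front of the analyser's centre. The white cap is 11.6 mm across and lies 3 mm below the panel's top in a round well 13 mm across, ringed in white, far too narrow for a finger
- heat_sink: finned aluminium heat sink left lying on the analyser's control panel, covering the start button: 45 mm (x) by 80 mm (y, the way its fins run) by 28 mm high, 0.18 kg. Origin: centre of its underside
- crate_near (a point): floor centre of the near half (nearer the robot, crate's -x) of the open grey crate at the robot's right, 5 mm above the bench. The crate is fixed, 270 (x) by 210 (y) by 60 mm high, walls 5 mm, and a wall across its middle, as high, makes two halves 127 (x) by 200 mm (y) inside; axes as the crate's
- crate_far (a point): floor centre of the far half (crate's +x) of the grey crate, the same size as the near half
- old1: finished battery pack, just like the others, seated in the outermost bay at +y of the analyser at the start, its contacts at the pins; one or two are there (None if absent). Origin: centre of its underside
- old2: finished battery pack, just like the others, seated in the outermost bay at -y of the analyser at the start, its contacts at the pins; one or two are there (None if absent). Origin: centre of its underside
- stylus: probe stylus standing upright in its stand, 137 mm long, 40 g: steel shaft 5 mm across and 42 mm long, then a collar 18 mm across and 5 mm thick, then a square grey grip 13 x 13 mm (sides along its x and y) from 47 to 137 mm above the tip. Origin: the tip; +z runs up to the grip
- stand_hole (a point): weighted square steel stand for the stylus, fixed to the bench, 60 x 60 x 45 mm. This point: centre of the mouth of the stand's square 9 mm hole, 43 mm deep, in its top 45 mm above the bench. Put away, the stylus's collar rests on the stand's top, its tip 42 mm below this point
- pack1: battery pack, a black block 70 mm (x) by 38 mm (y) by 36 mm high with three brass contacts at its +x end (wrapping over its top edge there) and a paper label on top, 0.2 kg, lying on the blue 3 mm mat, contacts roughly away from the robot; one of two to four alike (None if absent). Origin: centre of its underside
- pack2: battery pack, a black block 70 mm (x) by 38 mm (y) by 36 mm high with three brass contacts at its +x end (wrapping over its top edge there) and a paper label on top, 0.2 kg, lying on the blue 3 mm mat, contacts roughly away from the robot; one of two to four alike (None if absent). Origin: centre of its underside
- pack3: battery pack, a black block 70 mm (x) by 38 mm (y) by 36 mm high with three brass contacts at its +x end (wrapping over its top edge there) and a paper label on top, 0.2 kg, lying on the blue 3 mm mat, contacts roughly away from the robot; one of two to four alike (None if absent). Origin: centre of its underside
- pack4: battery pack, a black block 70 mm (x) by 38 mm (y) by 36 mm high with three brass contacts at its +x end (wrapping over its top edge there) and a paper label on top, 0.2 kg, lying on the blue 3 mm mat, contacts roughly away from the robot; one of two to four alike (None if absent). Origin: centre of its underside
- pack1_contacts (a point): lower edge of pack1's contact end: 35 mm from its origin along +x, at its underside
- pack2_contacts (a point): lower edge of pack2's contact end: 35 mm from its origin along +x, at its underside
- pack3_contacts (a point): lower edge of pack3's contact end: 35 mm from its origin along +x, at its underside
- pack4_contacts (a point): lower edge of pack4's contact end: 35 mm from its origin along +x, at its underside
- screwdriver: screwdriver, bystander, 170 mm
- pliers: pliers, bystander, 150 mm
- screw_tin: shallow steel screw dish, bystander, 70 mm across
- tape_roll: roll of paper tape, bystander, 84 mm across
- memory: memory module, bystander, 133 x 31 mm
Mind the look-alikes: they are no part of the job. Leave any turquoise look-alike of the old1 alone.

How it is judged:
On the way, in this order (a step that is already met when the one before it is completed fails the run):
1. finished packs and heat sink lie in their halves of the crate and every pack from the mat is seated in a bay (x of heat_sink in the frame of crate_near between -0.062 and 0.062 m and y of heat_sink in the frame of crate_near between -0.098 and 0.098 m and z of heat_sink in the frame of crate_near between -0.01 and 0.045 m and linear speed of each of heat_sink, old1, old2, pack1, pack2, pack3, pack4 below 0.03 m/s and x of old1 in the frame of crate_far between -0.062 and 0.062 m and y of old1 in the frame of crate_far between -0.098 and 0.098 m and z of old1 in the frame of crate_far between -0.01 and 0.045 m and x of old2 in the frame of crate_far between -0.062 and 0.062 m and y of old2 in the frame of crate_far between -0.098 and 0.098 m and z of old2 in the frame of crate_far between -0.01 and 0.045 m and x of pack1_contacts in the frame of analyser between 0.058 and 0.072 m and y of pack1_contacts in the frame of analyser between -0.13 and 0.13 m and z of pack1_contacts in the frame of analyser between 0.025 and 0.04 m and angle between each of pack1, pack2, pack3, pack4's own z axis and vertical below 0.1 rad and x of pack2_contacts in the frame of analyser between 0.058 and 0.072 m and y of pack2_contacts in the frame of analyser between -0.13 and 0.13 m and z of pack2_contacts in the frame of analyser between 0.025 and 0.04 m and x of pack3_contacts in the frame of analyser between 0.058 and 0.072 m and y of pack3_contacts in the frame of analyser between -0.13 and 0.13 m and z of pack3_contacts in the frame of analyser between 0.025 and 0.04 m and x of pack4_contacts in the frame of analyser between 0.058 and 0.072 m and y of pack4_contacts in the frame of analyser between -0.13 and 0.13 m and z of pack4_contacts in the frame of analyser between 0.025 and 0.04 m), for 0.2 s.
2. the start button is held right down by the stylus in the gripper (value of joint start_button above 0.003 m and contact force between stylus and analyser above 0.8 N and contact force between the fingers and stylus above 2 N), for 2.5 s.
At the end, for the whole second after the job is handed in: Every mat pack flat in a bay, contact end within 7 mm of its place at the pins; finished packs in the crate's far half, heat sink in its near half; button released; stylus in its stand, tip within 6 mm of the hole's axis and 36 mm or more below its mouth, upright within 7 degrees; all at rest (all of step 1 and value of joint start_button below 0.001 m and horizontal distance between stylus and stand_hole below 0.006 m and z of stylus in the frame of stand_hole below -0.036 m and angle between stylus's own z axis and vertical below 0.12 rad and linear speed of stylus below 0.03 m/s); the robot touches nothing.
It fails at once if another thing on the bench is shoved more than 5 cm (distance of any of screwdriver, pliers, screw_tin, tape_roll, memory from where it was at the start of the episode above 0.05 m).
Of old1, old2 only 1 to 2 are there at a start; the rules pass over those that are not, and their reading is None.
Of pack1, pack2, pack3, pack4 only 2 to 4 are there at a start; the rules pass over those that are not, and their reading is None.
At some moment in a run one of heat_sink, pack1, pack2, pack3, pack4 may be knocked a few centimetres aside while the robot is not near it.
It also fails if it takes over 210 s, if anything falls off the work surface, if the arm or the gripper's body presses on something with over 40 N, if the wrist force passes 120 N, or if a joint passes its speed limit or range.

## Working session

There is one attempt and no reset: what is moved stays moved. The work goes in short steps, Python scripts to look and compute and a tool call to move; the robot and the scene stay as the last step left them, time stands still between calls to the robot, and variables do not carry over. Pictures are saved under pics/ and viewed, and the job is handed in when it is done.

Besides the shell and the picture viewer there is one more tool, called after "Emit:" by a JSON object that holds its "name" and its "arguments". carry_out: Moves the arm, as the interface text tells. Its arguments: {"type":"object","properties":{"rows":{"type":"array"},"newtons":{"type":"number"}},"required":["rows"]}

```bash
ls; mkdir -p pics
cat > h.py <<'E'
import numpy as np, cv2
from workcell import ctrl, get_image, calibration, finder
def cal(n):
    c=calibration(n); K=np.array([[c['fx'],0,c['cx']],[0,c['fy'],c['cy']],[0,0,1]]); return K,np.array(c['D'],float),np.array(c['R']),np.array(c['t'])
def ray(n,px,c=None):
    K,D,R,t=c or cal(n)
    u=cv2.undistortPoints(np.array(px,float).reshape(-1,1,2),K,D).reshape(-1,2)
    d=np.c_[u,np.ones(len(u))]@R; o=-R.T@t
    return o,d
def onz(n,px,z,c=None):
    o,d=ray(n,px,c); s=(z-o[2])/d[:,2]; return o+d*s[:,None]
def proj(n,X,c=None):
    K,D,R,t=c or cal(n)
    return cv2.projectPoints(np.array(X,float).reshape(-1,1,3),cv2.Rodrigues(R)[0],t,K,D)[0].reshape(-1,2)
def save(n,f,s=1.5):
    im=get_image(n); cv2.imwrite('pics/'+f,cv2.resize(im,None,fx=s,fy=s,interpolation=cv2.INTER_CUBIC)); return im
def crop(im,f,x0,y0,x1,y1,s=4):
    cv2.imwrite('pics/'+f,cv2.resize(im[y0:y1,x0:x1],None,fx=s,fy=s,interpolation=cv2.INTER_CUBIC))
E
python3 - <<'E'
from h import *
for n in ['scene','side','wrist']:
    save(n,n+'0.png'); c=cal(n); print(n,(-c[2].T@c[3]).round(3),c[2][2].round(3),c[0][0,0])
print(ctrl.sense())
E
```

```text
pics
scene [ 1.085 -0.08   1.053] [-0.498  0.074 -0.864] 384.5431711228472
side [ 0.225 -0.701  0.696] [ 0.287  0.716 -0.636] 407.79080942889885
wrist [0.725 0.067 0.373] [-0.002 -0.264 -0.964] 296.65915186520215
{'t': 0.15, 'joint_pos': array([-0.09348669,  0.59193907,  0.04832533,  1.60951896, -0.03331681,
        0.94270668, -0.03370674]), 'qvel': array([ 0.00110512, -0.00285389,  0.00143151, -0.00656783, -0.00111346,
        0.00105792, -0.00168002]), 'tau': array([ 2.83839137e-03, -5.49247491e+01,  1.54947661e+00, -1.98453355e+01,
        9.54968476e-03,  5.72513367e-03,  5.49048636e-06]), 'tcp_pos': array([ 7.24360732e-01, -1.16900519e-06,  2.30385037e-01]), 'ee_rot': array([-3.13982848e+00,  9.44339219e-05,  1.57083403e+00]), 'contact_force': array([-0.41694624,  0.80387506, -0.08005569]), 'ft_torque': array([-0.0343128 ,  0.02246991, -0.00811676]), 'opening': 0.08555911033740367}
```

View pics/scene0.png

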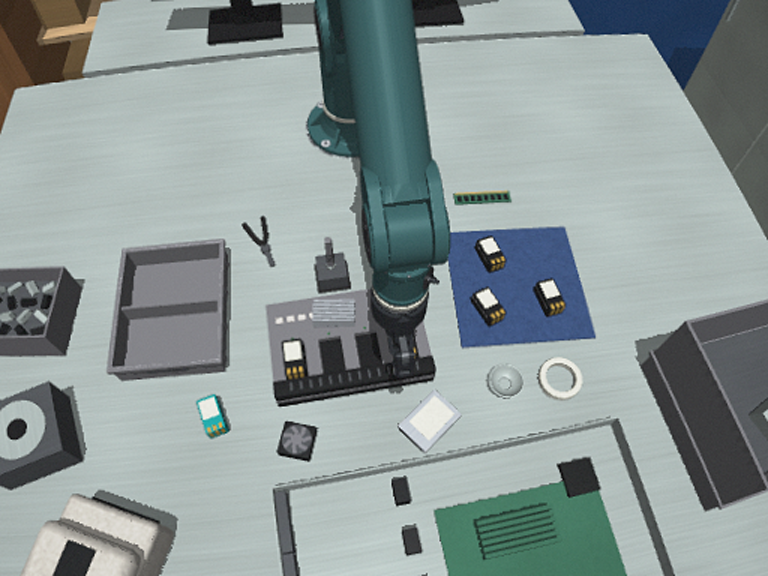

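View pics/side0.png

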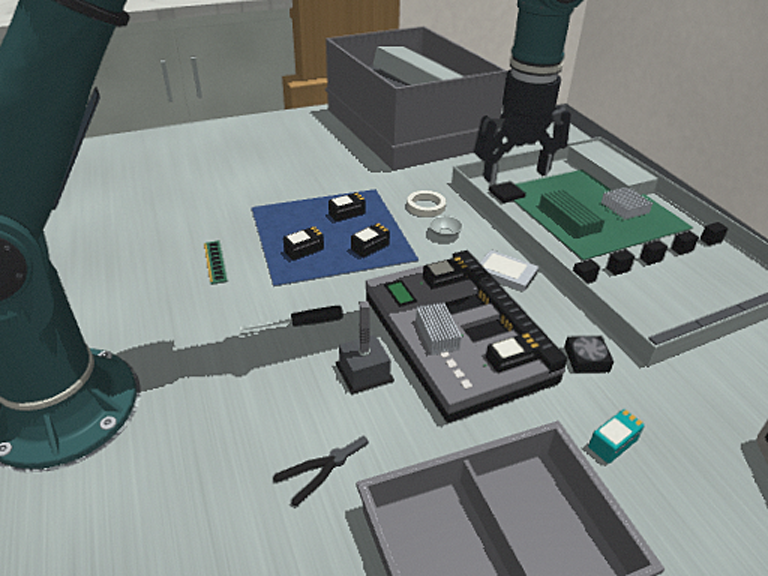

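View pics/wrist0.png

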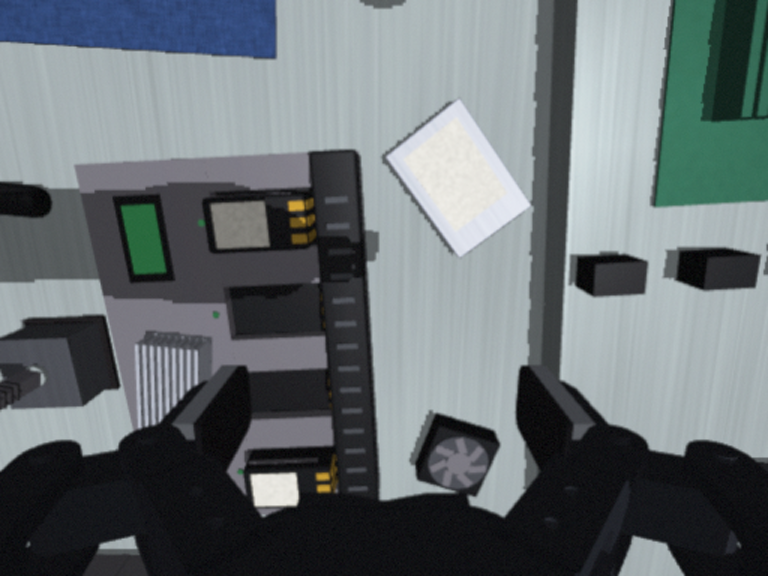

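Scene image (×1.5): robot at the top, its +y to the right. The analyser is at (350,345) with old2 at (293,360), old1 under the gripper, and the heat sink at (333,310). Three mat packs lie at (490,253), (488,305) and (550,296). The stylus and stand are at (332,265) and the near crate at (172,305).

Look-alikes:
- The turquoise pack at (210,415), which I leave alone.
- The big grey crate at (710,400) and the small parts bin at (30,310), neither of which is the 270x210 crate with the divider.
- Finned parts on the green board at (515,530), which are not the heat sink.

Run:
```python
from h import *
for n in ['scene','side','wrist']:
    get_image(n)
    for th in ['analyser','heat_sink','old1','pack1','pack1_contacts','stylus','stand_hole','start_top','crate_near','crate_far']:
        try:
            r=finder.pinpoint(n,th)
            print(n,th,[(np.round(x['position'],1).tolist(),round(x['conf'],2)) for x in r[:7]])
        except Exception as e: print(n,th,e)
```

```text
scene analyser [([231.3, 232.2], 0.66)]
scene heat_sink [([221.7, 211.8], 0.84), ([197.4, 241.6], 0.37)]
scene old1 [([143.7, 277.2], 0.85), ([197.9, 241.8], 0.77), ([268.8, 230.0], 0.52)]
scene pack1 [([364.4, 201.1], 0.73), ([324.1, 207.8], 0.61), ([325.8, 170.5], 0.61)]
scene pack1_contacts [([118.2, 190.7], 0.48)]
scene stylus [([220.1, 181.2], 0.45)]
scene stand_hole [([219.9, 174.7], 0.92), ([220.3, 185.3], 0.49)]
scene start_top [([373.2, 254.6], 0.48), ([331.4, 218.0], 0.31), ([325.8, 207.7], 0.25)]
scene crate_near [([119.4, 191.5], 0.71)]
scene crate_far [([118.0, 228.7], 0.88), ([339.1, 257.1], 0.68)]
side analyser [([309.0, 226.7], 0.93), ([295.2, 188.3], 0.44), ([232.6, 141.7], 0.41)]
side heat_sink [([289.7, 224.5], 0.76), ([144.0, 172.3], 0.61)]
side old1 [([298.0, 184.4], 0.87), ([408.7, 292.0], 0.78), ([336.4, 242.7], 0.76)]
side pack1 [([245.0, 162.6], 0.82), ([202.5, 166.2], 0.68), ([291.2, 221.2], 0.66), ([230.7, 140.5], 0.55)]
side pack1_contacts []
side stylus [([241.8, 247.4], 0.69)]
side stand_hole [([244.6, 232.2], 0.73), ([254.6, 162.5], 0.24)]
side start_top []
side crate_near [([297.8, 375.1], 0.63)]
side crate_far [([362.9, 358.0], 0.56), ([214.6, 159.7], 0.46)]
wrist analyser [([170.1, 224.8], 0.86)]
wrist heat_sink [([177.2, 146.3], 0.27)]
wrist old1 [([178.8, 146.4], 0.82), ([196.4, 307.3], 0.76)]
wrist pack1 [([27.7, 249.1], 0.38)]
wrist pack1_contacts []
wrist stylus []
wrist stand_hole [([27.9, 245.5], 0.86), ([171.8, 223.7], 0.56)]
wrist start_top []
wrist crate_near []
wrist crate_far []
```

Run:
```python
from h import *
a=get_image('side'); crop(a,'side_c.png',210,150,410,300,4)
a=get_image('scene'); crop(a,'scene_c.png',60,150,300,280,3.3)
a=get_image('scene'); crop(a,'scene_m.png',290,140,410,260,5)
```

```text
(no output)
```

View pics/side_c.png

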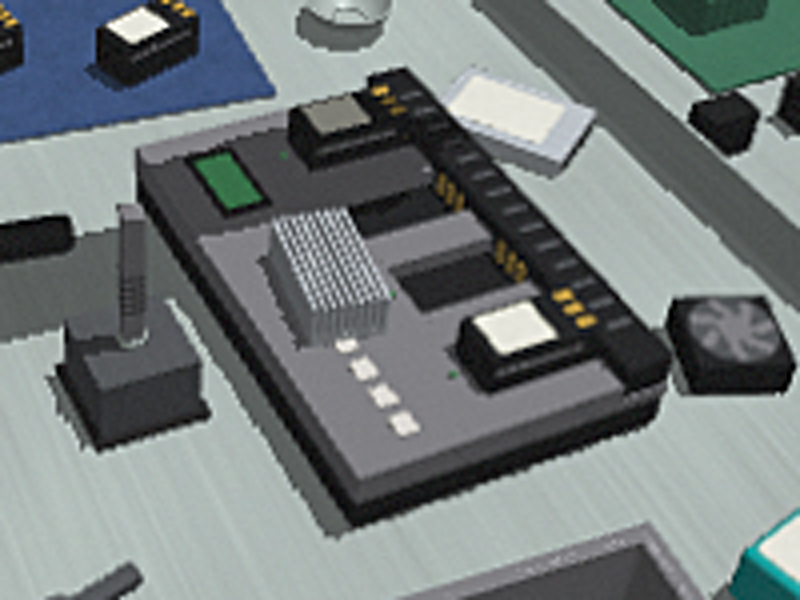

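View pics/scene_c.png

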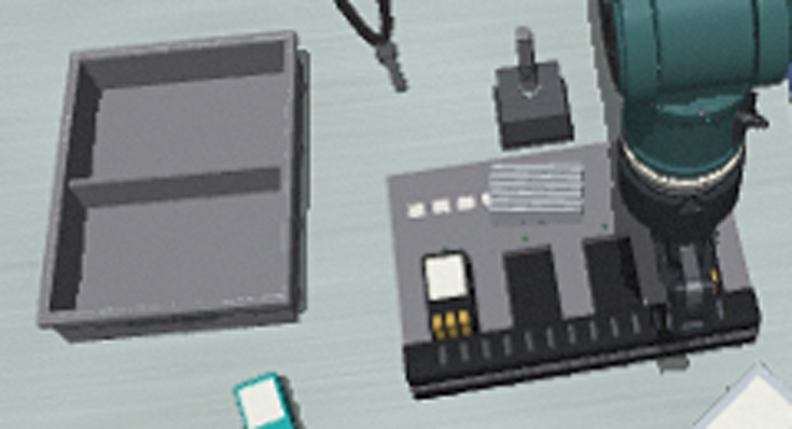

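View pics/scene_m.png

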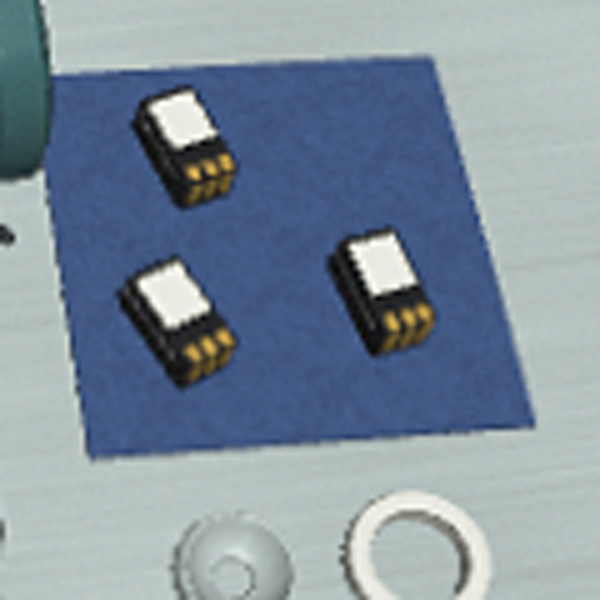

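Run:
```python
from h import *
f=lambda n,p,z:print(n,p,onz(n,p,z).round(4).tolist())
sc=lambda x,y:(60+x/3.3,150+y/3.3); sd=lambda x,y:(210+x/4,150+y/4)
f('scene',[sc(388,177)],.047)   # front -y
f('side',[sd(357,503),sd(137,150)],.047)
f('wrist',[(78/1.5,167/1.5)],.047); 
f('wrist',[(310/1.5,152/1.5),(357/1.5,150/1.5)],.059)
f('scene',[sc(405,345)],.059)
f('scene',[(364.4,201.1),(324.1,207.8),(325.8,170.5)],.003)
f('side',[(245,162.6),(202.5,166.2),(230.7,140.5)],.003)
f('scene',[(197.9,241.8),(268.8,230)],.035)
f('side',[(336.4,242.7),(298,184.4)],.035)
f('wrist',[(196.4,307.3),(178.8,146.4)],.035)
f('scene',[(221.7,211.8)],.047);f('side',[(289.7,224.5)],.047)
f('scene',[(219.9,174.7),(220.3,185.3)],.045);f('side',[(244.6,232.2)],.045);f('wrist',[(27.9,245.5)],.045)
f('scene',[(119.4,191.5),(118,228.7)],.005);f('side',[(297.8,375.1),(362.9,358)],.005)
# crate top corners scene
f('scene',[sc(73,55),sc(293,33),sc(300,320),sc(42,325)],.06)
```

```text
scene [(177.57575757575756, 203.63636363636363)] [[0.5216, -0.2247, 0.047]]
side [(299.25, 275.75), (244.25, 187.5)] [[0.5132, -0.2384, 0.047], [0.5059, 0.0716, 0.047]]
wrist [(52.0, 111.33333333333333)] [[0.5099, 0.0725, 0.047]]
wrist [(206.66666666666666, 101.33333333333333), (238.0, 100.0)] [[0.6764, 0.0821, 0.059], [0.7081, 0.0834, 0.059]]
scene [(182.72727272727275, 254.54545454545456)] [[0.6891, -0.2148, 0.059]]
scene [(364.4, 201.1), (324.1, 207.8), (325.8, 170.5)] [[0.5629, 0.3507, 0.003], [0.5694, 0.2179, 0.003], [0.435, 0.2544, 0.003]]
side [(245, 162.6), (202.5, 166.2), (230.7, 140.5)] [[0.5674, 0.2355, 0.003], [0.4438, 0.2595, 0.003], [0.5663, 0.3671, 0.003]]
scene [(197.9, 241.8), (268.8, 230)] [[0.6462, -0.1731, 0.035], [0.6353, 0.033, 0.035]]
side [(336.4, 242.7), (298, 184.4)] [[0.6391, -0.1728, 0.035], [0.65, 0.0509, 0.035]]
wrist [(196.4, 307.3), (178.8, 146.4)] [[0.6483, -0.1753, 0.035], [0.6391, 0.0346, 0.035]]
scene [(221.7, 211.8)] [[0.5653, -0.0966, 0.047]]
side [(289.7, 224.5)] [[0.5583, -0.0936, 0.047]]
scene [(219.9, 174.7), (220.3, 185.3)] [[0.4347, -0.0905, 0.045], [0.4732, -0.0927, 0.045]]
side [(244.6, 232.2)] [[0.4521, -0.0802, 0.045]]
wrist [(27.9, 245.5)] [[0.4515, -0.0829, 0.045]]
scene [(119.4, 191.5), (118, 228.7)] [[0.4306, -0.4156, 0.005], [0.5616, -0.4147, 0.005]]
side [(297.8, 375.1), (362.9, 358)] [[0.4322, -0.4112, 0.005], [0.558, -0.4245, 0.005]]
scene [(82.12121212121212, 166.66666666666666), (148.7878787878788, 160.0), (150.90909090909093, 246.96969696969697), (72.72727272727273, 248.4848484848485)] [[0.357, -0.5239, 0.06], [0.3604, -0.309, 0.06], [0.6566, -0.3021, 0.06], [0.6358, -0.5264, 0.06]]
```

Emit:
{"name": "carry_out", "arguments": {"rows": [[0,0,10,10,-13,-26,1],[0,0,20,20,-26,-52,1],[0,0,30,30,-39,-78,1],[0,0,40,40,-52,-104,1],[0,0,50,50,-65,-130,1]]}}

```text
t: 2.58
tcp_pos: [0.6595, 0.0505, 0.3622]
ee_rot: [-3.141, -0.0, 0.693]
contact_force: [0.2, -0.5, -0.5]
opening: 0.0855
```

Emit:
{"name": "carry_out", "arguments": {"rows": [[0,0,10,0,0,0,1],[0,0,20,0,0,0,1],[0,0,30,0,0,0,1],[0,0,40,0,0,0,1],[0,0,40,0,0,0,1]]}}

```text
t: 3.2
tcp_pos: [0.6599, 0.0502, 0.3612]
ee_rot: [3.141, 0.0, 0.002]
contact_force: [-0.7, 0.4, 0.5]
opening: 0.0857
```

Run:
```python
from h import *
s=ctrl.sense(); print(s['t'],s['tcp_pos'],s['ee_rot'],s['joint_pos'].round(2))
c=cal('wrist'); np.savez('pics/w1.npz',K=c[0],D=c[1],R=c[2],t=c[3]); im=save('wrist','w1.png'); cv2.imwrite('pics/w1raw.png',im)
for th in ['analyser','heat_sink','old1','pack1','pack1_contacts','stylus','stand_hole','start_top']:
    r=finder.pinpoint('wrist',th); z={'pack1':.003,'old1':.035,'heat_sink':.047,'stand_hole':.045,'analyser':0}.get(th,.003)
    for x in r[:5]: print(th,np.round(x['position'],1),round(x['conf'],2),onz('wrist',[x['position']],z,c).round(4))
```

```text
3.2 [0.65990043 0.05023812 0.36123704] [3.14128200e+00 1.53338465e-04 2.22958547e-03] [-0.45  0.42  0.45  1.63 -0.2   1.13 -1.52]
analyser [323.9 187.9] 0.88 [[ 0.6076 -0.0698  0.    ]]
analyser [ 76.6 191.5] 0.64 [[0.5996 0.363  0.    ]]
heat_sink [342.7 222. ] 0.74 [[ 0.5617 -0.093   0.047 ]]
old1 [398.2 166.4] 0.91 [[ 0.6516 -0.1777  0.035 ]]
old1 [266.1 174.7] 0.87 [[0.6374 0.0327 0.035 ]]
pack1 [ 84.1 209.9] 0.79 [[0.5668 0.3531 0.003 ]]
pack1 [ 81.7 192.1] 0.48 [[0.5994 0.3524 0.003 ]]
stylus [326.2 273.7] 0.92 [[ 0.4423 -0.0843  0.003 ]]
stand_hole [335.3 284.5] 0.84 [[ 0.4452 -0.0903  0.045 ]]
stand_hole [153.7 113.8] 0.69 [[0.7307 0.2016 0.045 ]]
start_top [150.  190.4] 0.59 [[0.6028 0.233  0.003 ]]
```

View pics/w1.png

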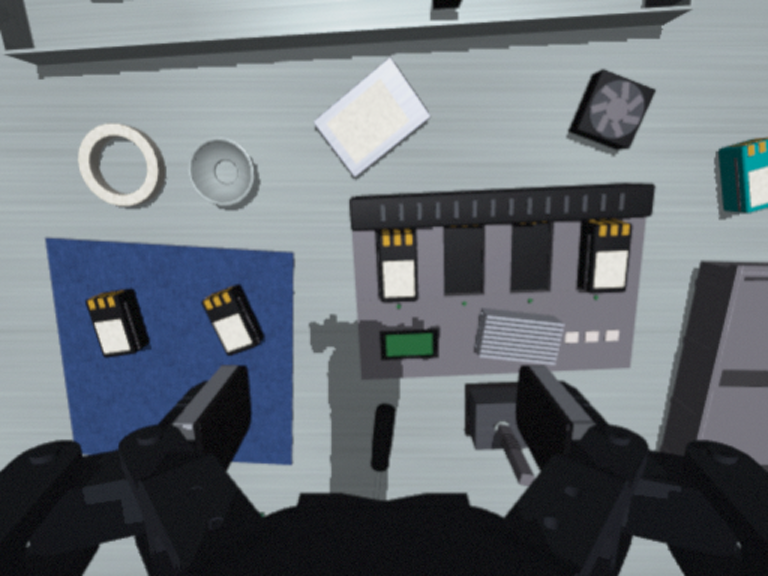

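Run:
```python
from h import *
im=cv2.imread('pics/w1raw.png'); crop(im,'w1a.png',225,115,445,260,3.6); crop(im,'w1m.png',20,150,210,260,4)
```

```text
(no output)
```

View pics/w1a.png

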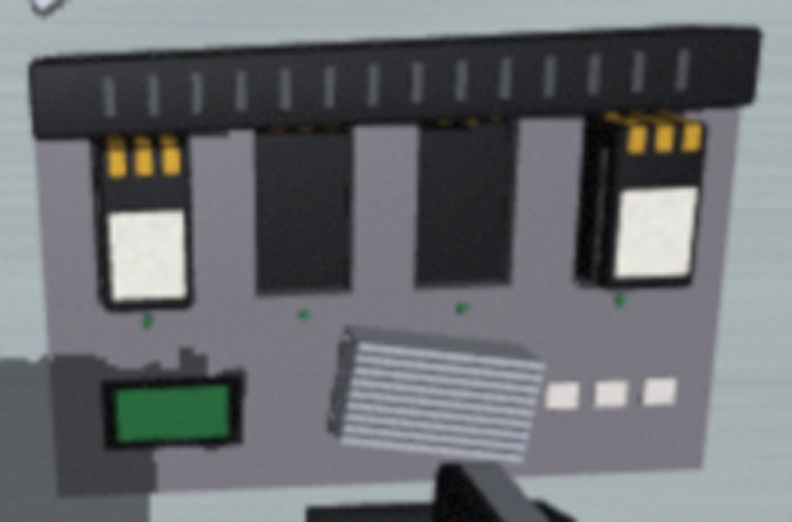

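```bash
cat >> h.py <<'E'
from scipy.optimize import least_squares
def fit(n,L,px,x0,c=None):
    """L local pts (z world), px; fit x,y,yaw"""
    c=c or cal(n); L=np.array(L,float); px=np.array(px,float)
    def W(p):
        co,s=np.cos(p[2]),np.sin(p[2]); return np.c_[p[0]+co*L[:,0]-s*L[:,1],p[1]+s*L[:,0]+co*L[:,1],L[:,2]]
    r=least_squares(lambda p:(proj(n,W(p),c)-px).ravel(),x0,loss='soft_l1'); return r.x,(proj(n,W(r.x),c)-px)
def ldc(f):
    a=np.load(f); return a['K'],a['D'],a['R'],a['t']
E
python3 - <<'E'
from h import *
c=ldc('pics/w1.npz')
q=lambda x,y:(225+x/3.6,115+y/3.6)
L=[(-.1,.15,.047),(-.1,-.15,.047),(-.0075,.0565,.047),(-.0075,.0135,.047),(-.0075,-.0135,.047),(-.0075,-.0565,.047),(.1,.15,.059),(.1,-.15,.059),(.0675,.15,.059),(.0675,-.15,.059)]
px=[q(58,497),q(702,467),q(258,294),q(352,290),q(416,287),q(511,284),q(30,62),q(760,30),q(34,137),q(758,103)]
p,r=fit('wrist',L,px,[.61,-.07,.04],c); print(p.round(4),r.round(1).tolist())
p,r=fit('wrist',L[:6],px[:6],[.61,-.07,.04],c); print(p.round(4),r.round(1).tolist())
Lh=[(.0225,.04,.075),(.0225,-.04,.075),(-.0225,-.04,.075),(-.0225,.04,.075)]
p,r=fit('wrist',Lh,[q(358,342),q(545,365),q(523,462),q(342,443)],[.56,-.09,0],c); print('hs',p.round(4),r.round(1).tolist())
E
```

```text
[ 0.6139 -0.0713  0.0506] [[-0.0, -0.4], [0.2, 0.1], [-0.5, 0.4], [0.3, 0.3], [-0.5, 0.4], [0.2, -0.0], [-0.7, -0.8], [2.3, -1.7], [-0.4, 0.6], [0.3, 0.6]]
[ 0.6142 -0.0713  0.0508] [[0.0, -0.5], [0.3, -0.1], [-0.5, 0.3], [0.4, 0.2], [-0.4, 0.2], [0.2, -0.2]]
hs [ 0.5635 -0.0928 -0.1105] [[0.4, 0.5], [0.1, -0.2], [-0.2, -0.1], [-0.3, -0.2]]
```

View pics/w1m.png

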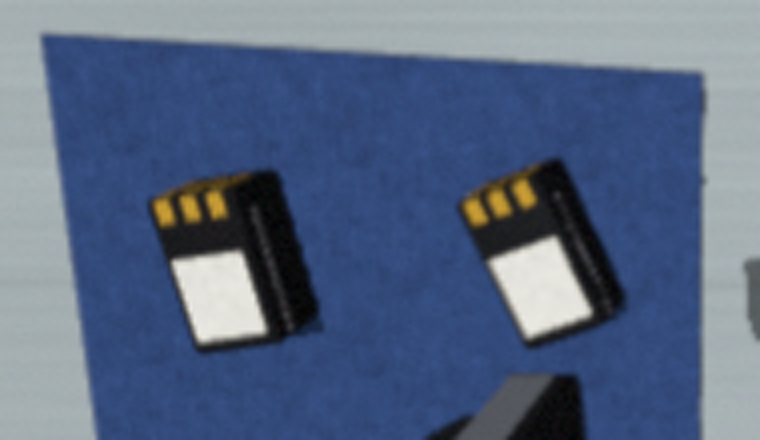

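Analyser fitted at (0.614, -0.071), yaw 2.9°, with about 0.5 px residual. Heat sink at (0.5635, -0.0928), yaw -6.3°. Next I reach for old1.

Emit:
{"name": "carry_out", "arguments": {"rows": [[0,0,-0.6,-5,4,50,0.65],[0,0,-1.2,-10,8,100,0.65],[0,0,-1.8,-15,12,150,0.65],[0,0,-2.8,-21,15,200,0.65],[0,0,-2.8,-21,15,240,0.65]]}}

```text
t: 4.28
tcp_pos: [0.6379, 0.0346, 0.1194]
ee_rot: [3.141, 0.002, 0.049]
contact_force: [0.8, 0.0, 0.5]
opening: 0.0556
```

Run:
```python
from h import *
c=cal('wrist'); s=ctrl.sense(); print(s['t'],s['tcp_pos'],s['ee_rot'],s['opening'],s['qvel'].round(3))
im=save('wrist','w2.png')
for x in finder.pinpoint('wrist','old1')[:3]: print(np.round(x['position'],1),round(x['conf'],2),onz('wrist',[x['position']],.035,c).round(4))
```

```text
4.275 [0.63794468 0.03464011 0.11939129] [3.14149769e+00 1.68224043e-03 4.88944479e-02] 0.05558586409173316 [ 0.154  0.407 -0.219  0.143 -0.22  -0.586  0.175]
[254.  202.7] 0.71 [[0.639  0.0359 0.035 ]]
```

View pics/w2.png

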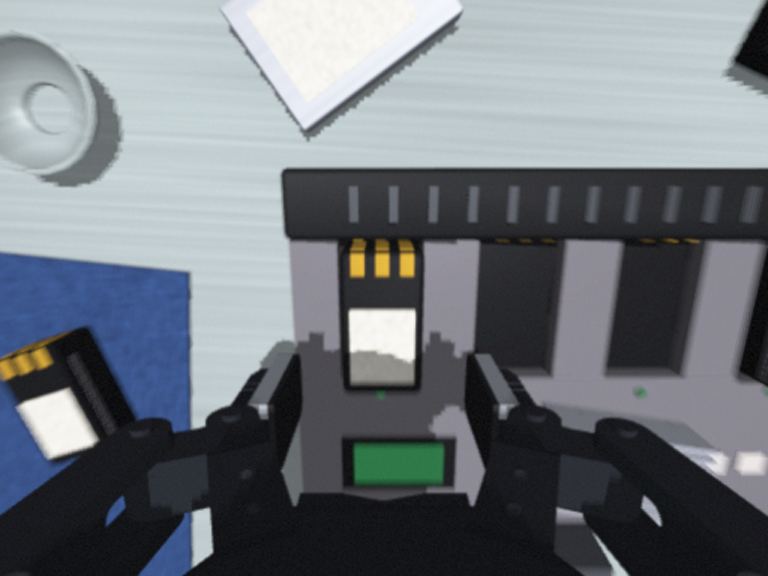

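The wrist view shows old1 centred between the fingers (pack at column 382, finger mid at 384), aligned with the bay. I descend and grip it.

Emit:
{"name": "carry_out", "arguments": {"rows": [[0,0,0,0.5,0,35,0.65],[0,0,0,0.5,0,68,0.65],[0,0,0,0.5,0,68,0.65],[0,0,0,0.5,0,68,0.3],[0,0,0,0.5,0,68,0.2]], "newtons": 50}}

```text
t: 5.0
tcp_pos: [0.6414, 0.035, 0.0556]
ee_rot: [3.142, -0.004, 0.049]
contact_force: [0.1, -0.7, 3.6]
opening: 0.0367
```

Emit:
{"name": "carry_out", "arguments": {"rows": [[0,0,0,0,0,0,0.2],[0,0,0,0,0,0,0.2],[0,0,0,0,0,-40,0.2],[0,0,0,0,0,-80,0.2],[0,0,0,0,0,-100,0.2]]}}

```text
t: 5.62
tcp_pos: [0.6405, 0.035, 0.1558]
ee_rot: [-3.141, -0.003, 0.049]
contact_force: [0.3, -0.1, -2.2]
opening: 0.0367
```

Emit:
{"name": "carry_out", "arguments": {"rows": [[0,0,0,-12,50,-10,0.2],[0,0,0,-25,100,-20,0.2],[0,0,0,-37,150,-30,0.2],[0,0,0,-50,200,-45,0.2],[0,0,0,-62,250,-45,0.2]]}}

```text
t: 6.25
tcp_pos: [0.5896, -0.2193, 0.1991]
ee_rot: [3.141, -0.001, 0.049]
contact_force: [1.3, -0.9, -2.2]
opening: 0.0363
```

Emit:
{"name": "carry_out", "arguments": {"rows": [[0,0,0,-12,50,0,0.2],[0,0,0,-25,100,0,0.2],[0,0,0,-38,150,0,0.2],[0,0,0,-38,150,0,0.2],[0,0,0,-38,150,0,0.2]]}}

```text
t: 6.88
tcp_pos: [0.5586, -0.3687, 0.1975]
ee_rot: [-3.14, 0.001, 0.048]
contact_force: [0.1, 0.4, -2.0]
opening: 0.0372
```

Run:
```python
from h import *
c=cal('wrist'); s=ctrl.sense(); print(s['t'],s['tcp_pos'],s['ee_rot'],s['joint_pos'].round(2))
np.savez('pics/w3.npz',K=c[0],D=c[1],R=c[2],t=c[3])
im=save('wrist','w3.png')
for th in ['crate_far','crate_near']:
  for x in finder.pinpoint('wrist',th)[:3]: print(th,np.round(x['position'],1),round(x['conf'],2),onz('wrist',[x['position']],.005,c).round(4))
```

```text
6.875 [ 0.55861761 -0.36866804  0.19750535] [-3.13980133e+00  1.12091852e-03  4.82586838e-02] [ 0.27  0.58  0.36  1.78 -0.27  0.83 -0.76]
crate_far [299.7 174.5] 0.88 [[ 0.5643 -0.4189  0.005 ]]
```

View pics/w3.png

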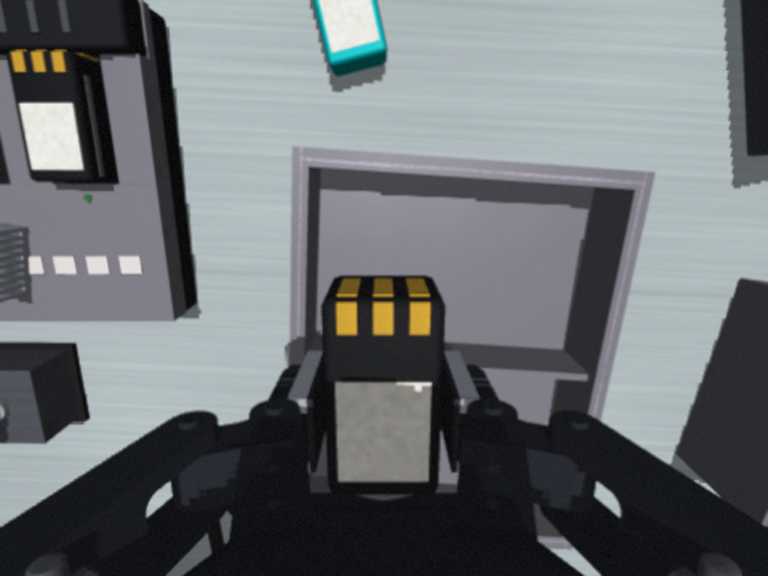

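Run:
```python
from h import *
c=ldc('pics/w3.npz')
L=[(.135,.105,.06),(.135,-.105,.06),(.13,-.1,.06),(.13,.1,.06),(-.0025,-.1,.06)]
px=np.array([(294,148),(653,172),(633,190),(310,166),(588,377)])/1.5
p,r=fit('wrist',L,px,[.5,-.418,0],c); print(p.round(4),r.round(1).tolist())
a=p[2]; R=np.array([[np.cos(a),-np.sin(a)],[np.sin(a),np.cos(a)]])
for l in [(.066,0),(-.066,0),(.066,.05),(.066,-.05)]: print(l,(p[:2]+R@l).round(4))
```

```text
[ 0.5013 -0.4151 -0.0192] [[1.9, 0.5], [-6.5, 1.3], [0.3, -5.4], [-3.4, -5.3], [2.3, 2.1]]
(0.066, 0) [ 0.5673 -0.4164]
(-0.066, 0) [ 0.4353 -0.4139]
(0.066, 0.05) [ 0.5682 -0.3664]
(0.066, -0.05) [ 0.5663 -0.4664]
```

Run:
```python
from h import *
c=ldc('pics/w3.npz')
px=np.array([(294,148),(653,172),(633,190),(310,166),(588,377),(570,375),(565,350),(318,188),(588,207)])/1.5
print(onz('wrist',px,.06,c).round(4)); print(onz('wrist',px[6:],.005,c).round(4)); print((-c[2].T@c[3]).round(4))
```

```text
[[ 0.6386 -0.3111  0.06  ]
 [ 0.6357 -0.5284  0.06  ]
 [ 0.6245 -0.5183  0.06  ]
 [ 0.6288 -0.3207  0.06  ]
 [ 0.4991 -0.5123  0.06  ]
 [ 0.5    -0.4997  0.06  ]
 [ 0.5181 -0.4933  0.06  ]
 [ 0.6161 -0.3257  0.06  ]
 [ 0.613  -0.4925  0.06  ]]
[[ 0.4968 -0.5185  0.005 ]
 [ 0.6141 -0.3179  0.005 ]
 [ 0.6104 -0.5175  0.005 ]]
[ 0.6262 -0.3652  0.3399]
```

Emit:
{"name": "carry_out", "arguments": {"rows": [[0,0,0,6,2,55,0.2],[0,0,0,6,2,110,0.2],[0,0,0,6,2,155,0.2],[0,0,0,6,2,169,0.2],[0,0,0,6,2,169,0.2]]}}

```text
t: 7.65
tcp_pos: [0.566, -0.3705, 0.0295]
ee_rot: [-3.141, -0.0, 0.05]
contact_force: [0.1, 0.3, -1.8]
opening: 0.0368
```

Emit:
{"name": "carry_out", "arguments": {"rows": [[0,0,0,0,0,0,0.4],[0,0,0,0,0,0,0.55],[0,0,0,0,0,0,0.6],[0,0,0,0,0,-40,0.6],[0,0,0,0,0,-100,0.6]]}}

```text
t: 8.28
tcp_pos: [0.5643, -0.3702, 0.1291]
ee_rot: [-3.14, 0.003, 0.049]
contact_force: [0.5, -1.5, 0.4]
opening: 0.0511
```

Emit:
{"name": "carry_out", "arguments": {"rows": [[0,0,0,22,-48,-10,0.65],[0,0,0,46,-96,-10,0.65],[0,0,0,70,-144,-10,0.65],[0,0,0,93,-192,-10,0.65],[0,0,0,93,-192,-10,0.65]]}}

```text
t: 8.9
tcp_pos: [0.6519, -0.1667, 0.1395]
ee_rot: [-3.137, -0.002, 0.059]
contact_force: [0.6, 1.1, 0.2]
opening: 0.0557
```

Run:
```python
from h import *
c=cal('wrist'); s=ctrl.sense(); print(s['t'],s['tcp_pos'],s['ee_rot'],s['joint_pos'].round(2))
im=save('wrist','w4.png')
for x in finder.pinpoint('wrist','old1')[:3]: print(np.round(x['position'],1),round(x['conf'],2),onz('wrist',[x['position']],.035,c).round(4))
```

```text
8.9 [ 0.65194036 -0.16668589  0.13945307] [-3.13723359e+00 -2.42472954e-03  5.93760838e-02] [-0.05  0.66  0.35  1.81 -0.33  0.73 -1.03]
[443.4 117.1] 0.97 [[ 0.7284 -0.3128  0.035 ]]
[265.7 204.3] 0.9 [[ 0.6467 -0.1755  0.035 ]]
[445.4 282. ] 0.63 [[ 0.5816 -0.3484  0.035 ]]
```

View pics/w4.png

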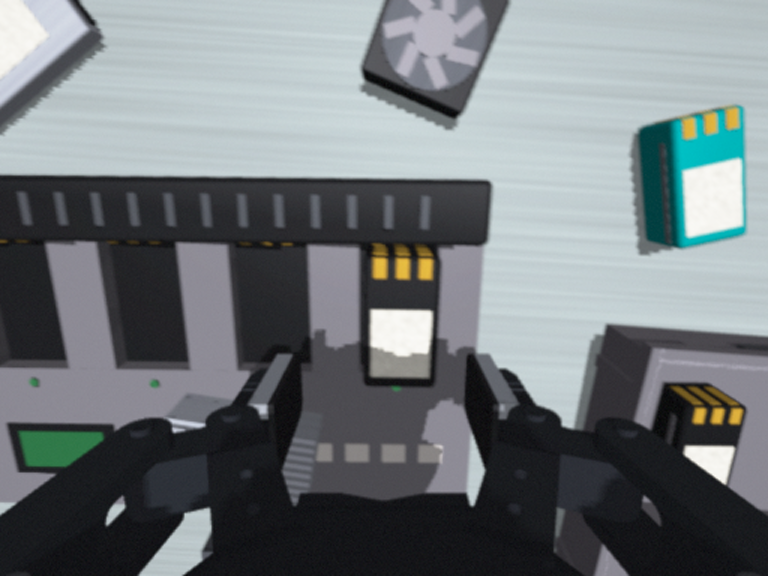

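old1 lies in the far half, at (710,420) in this view, and old2 is at (402,320) between the fingers. The turquoise look-alike at (712,175) stays put. I let the arm settle before descending.

Emit:
{"name": "carry_out", "arguments": {"rows": [[0,0,0,0,0,0,0.65],[0,0,0,0,0,0,0.65]]}}

```text
t: 9.25
tcp_pos: [0.648, -0.1769, 0.1396]
ee_rot: [3.141, 0.0, 0.046]
contact_force: [0.4, -0.6, 0.1]
opening: 0.0556
```

Emit:
{"name": "carry_out", "arguments": {"rows": [[0,0,0,1,-2,45,0.65],[0,0,0,1,-2,87,0.65],[0,0,0,1,-2,87,0.65],[0,0,0,1,-2,87,0.65],[0,0,0,1,-2,87,0.3]]}}

```text
t: 9.88
tcp_pos: [0.6512, -0.1738, 0.0545]
ee_rot: [3.14, -0.004, 0.048]
contact_force: [1.0, -5.3, -0.1]
opening: 0.0388
```

Emit:
{"name": "carry_out", "arguments": {"rows": [[0,0,0,0,0,0,0.2],[0,0,0,0,0,0,0.2],[0,0,0,0,0,0,0.2],[0,0,0,0,0,-50,0.2],[0,0,0,0,0,-100,0.2]]}}

```text
t: 10.5
tcp_pos: [0.6491, -0.1722, 0.1531]
ee_rot: [-3.141, 0.001, 0.049]
contact_force: [0.2, -0.5, -2.9]
opening: 0.0365
```

Emit:
{"name": "carry_out", "arguments": {"rows": [[0,0,0,-20,58,0,0.2],[0,0,0,-40,116,0,0.2],[0,0,0,-60,174,0,0.2],[0,0,0,-80,232,0,0.2],[0,0,0,-101,290,0,0.2]]}}

```text
t: 11.12
tcp_pos: [0.5623, -0.4685, 0.1525]
ee_rot: [-3.141, -0.0, 0.049]
contact_force: [0.9, -1.2, -2.4]
opening: 0.0368
```

Emit:
{"name": "carry_out", "arguments": {"rows": [[0,0,0,0,0,0,0.2],[0,0,0,0,0,0,0.2],[0,0,0,0,0,0,0.2]]}}

```text
t: 11.5
tcp_pos: [0.5644, -0.4645, 0.1519]
ee_rot: [-3.139, -0.001, 0.052]
contact_force: [-0.1, -0.1, -1.9]
opening: 0.0365
```

Emit:
{"name": "carry_out", "arguments": {"rows": [[0,0,0,0,2,50,0.2],[0,0,0,0,2,100,0.2],[0,0,0,0,2,125,0.2],[0,0,0,0,2,126,0.2],[0,0,0,0,2,126,0.2]]}}

```text
t: 12.12
tcp_pos: [0.5641, -0.4692, 0.027]
ee_rot: [3.141, -0.001, 0.05]
contact_force: [-0.7, -0.3, -2.4]
opening: 0.037
```

Emit:
{"name": "carry_out", "arguments": {"rows": [[0,0,0,0,0,0,0.4],[0,0,0,0,0,0,0.55],[0,0,0,0,0,0,0.6],[0,0,0,0,0,-50,0.6],[0,0,0,0,0,-100,0.6]]}}

```text
t: 12.75
tcp_pos: [0.5628, -0.4692, 0.1271]
ee_rot: [-3.141, 0.001, 0.049]
contact_force: [0.8, 0.2, 0.5]
opening: 0.0517
```

Emit:
{"name": "carry_out", "arguments": {"rows": [[0,0,-10,2,-47,-10,0.7],[0,0,-20,4,-94,-20,0.7],[0,0,-30,6,-141,-30,0.7],[0,0,-40,9,-188,-30,0.7],[0,0,-50,12,-235,-30,0.7]]}}

```text
t: 13.38
tcp_pos: [0.5638, -0.2329, 0.1572]
ee_rot: [3.14, -0.0, 0.927]
contact_force: [-0.7, -0.0, -0.5]
opening: 0.0596
```

Emit:
{"name": "carry_out", "arguments": {"rows": [[0,0,-10,37,-28,0,0.7],[0,0,-20,74,-56,0,0.7],[0,0,-31,112,-85,0,0.7],[0,0,-31,112,-85,0,0.7],[0,0,-31,112,-85,0,0.7]]}}

```text
t: 14.0
tcp_pos: [0.5638, -0.0942, 0.1567]
ee_rot: [3.141, 0.001, 1.461]
contact_force: [-0.2, -0.1, -0.0]
opening: 0.0599
```

Run:
```python
from h import *
c=cal('wrist'); s=ctrl.sense(); print(s['t'],s['tcp_pos'],s['ee_rot'],s['joint_pos'].round(2))
np.savez('pics/w5.npz',K=c[0],D=c[1],R=c[2],t=c[3])
im=save('wrist','w5.png')
for x in finder.pinpoint('wrist','heat_sink')[:3]: print(np.round(x['position'],1),round(x['conf'],2),onz('wrist',[x['position']],.047,c).round(4))
```

```text
14.0 [ 0.56377182 -0.09423383  0.15671675] [3.14071695e+00 7.95395528e-04 1.46142008e+00] [ 0.1   0.5  -0.03  2.02  0.02  0.62 -0.04]
[253.2 192.1] 0.6 [[ 0.5631 -0.0908  0.047 ]]
```

View pics/w5.png

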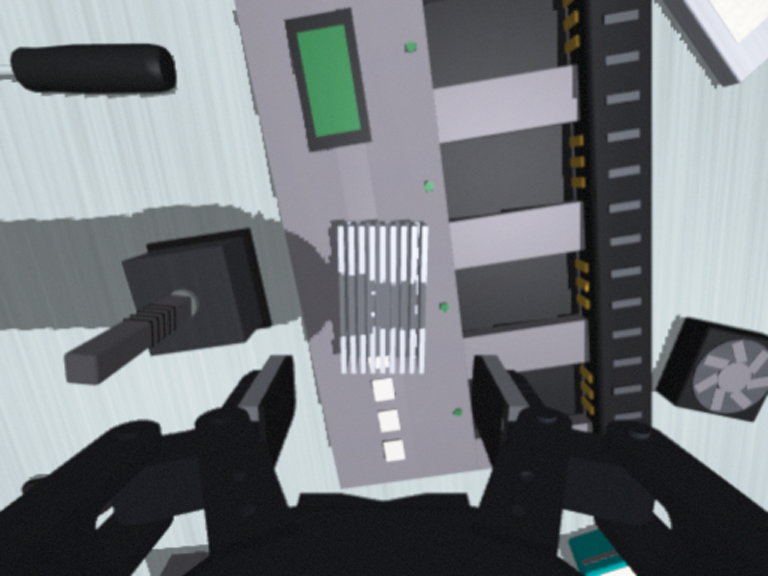

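The heat sink is upright in the view (column 383), aligned with the jaws and centred between the fingers. I descend.

Emit:
{"name": "carry_out", "arguments": {"rows": [[0,0,0,2,0,50,0.7],[0,0,0,2,0,95,0.7],[0,0,0,2,0,104,0.7],[0,0,0,2,0,104,0.7],[0,0,0,2,0,104,0.3]]}}

```text
t: 14.72
tcp_pos: [0.565, -0.0922, 0.0541]
ee_rot: [3.139, 0.0, 1.462]
contact_force: [-5.2, 0.6, 3.2]
opening: 0.044
```

Emit:
{"name": "carry_out", "arguments": {"rows": [[0,0,0,0,0,0,0.3],[0,0,0,0,0,0,0.3],[0,0,0,0,0,0,0.3],[0,0,0,0,0,-50,0.3],[0,0,0,0,0,-100,0.3]]}}

```text
t: 15.35
tcp_pos: [0.563, -0.0912, 0.1532]
ee_rot: [-3.14, -0.0, 1.463]
contact_force: [2.0, -0.8, -1.8]
opening: 0.0436
```

Emit:
{"name": "carry_out", "arguments": {"rows": [[0,0,0,0,0,0,0.3],[0,0,0,0,0,0,0.3]]}}

```text
t: 15.6
tcp_pos: [0.5629, -0.0913, 0.1521]
ee_rot: [-3.141, 0.0, 1.463]
contact_force: [-0.1, 0.4, -2.5]
opening: 0.044
```

Run:
```python
from h import *
s=ctrl.sense(); print(s['t'],s['tcp_pos'],s['ee_rot'],s['opening'])
c=cal('wrist');np.savez('pics/w6.npz',K=c[0],D=c[1],R=c[2],t=c[3])
im=save('wrist','w6.png'); cv2.imwrite('pics/w6raw.png',im)
```

```text
15.6 [ 0.56291133 -0.09125328  0.15208118] [-3.14065471e+00  4.38482838e-06  1.46273148e+00] 0.04395400199827578
```

View pics/w6.png

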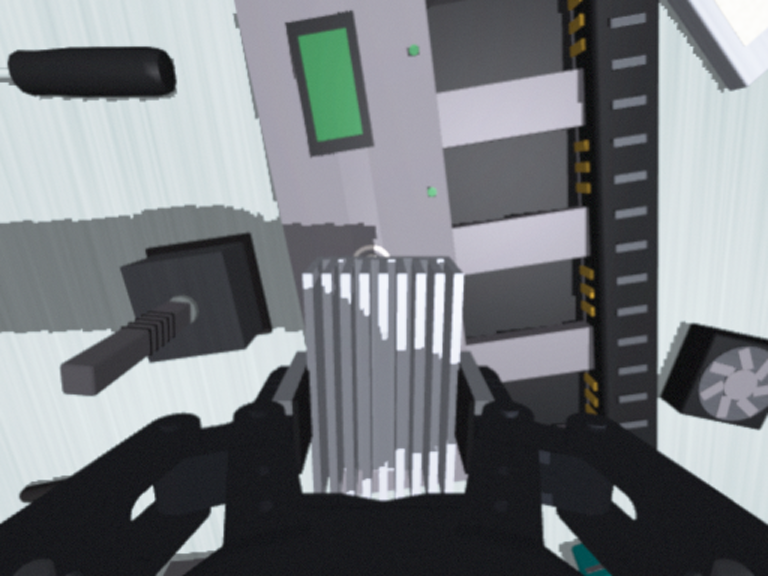

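Emit:
{"name": "carry_out", "arguments": {"rows": [[0,0,0,-57,-16,0,0.3],[0,0,0,-114,-32,0,0.3],[0,0,0,-170,-48,0,0.3],[0,0,0,-227,-63,0,0.3],[0,0,0,-283,-79,0,0.3]]}}

```text
t: 16.27
tcp_pos: [0.4528, -0.3651, 0.1503]
ee_rot: [-3.138, -0.002, 1.463]
contact_force: [1.5, 0.5, -1.2]
opening: 0.0438
```

Emit:
{"name": "carry_out", "arguments": {"rows": [[0,0,0,-56,-16,0,0.3],[0,0,0,-56,-16,0,0.3],[0,0,0,-56,-16,0,0.3]]}}

```text
t: 16.65
tcp_pos: [0.4318, -0.4171, 0.1505]
ee_rot: [-3.139, -0.003, 1.462]
contact_force: [0.6, 0.6, -1.9]
opening: 0.0438
```

Run:
```python
from h import *
s=ctrl.sense(); print(s['t'],s['tcp_pos'],s['ee_rot'],s['opening'],s['joint_pos'].round(2))
c=cal('wrist')
im=save('wrist','w7.png')
for th in ['crate_near','crate_far','old1']:
  for x in finder.pinpoint('wrist',th)[:3]: print(th,np.round(x['position'],1),round(x['conf'],2),onz('wrist',[x['position']],.005,c).round(4))
```

```text
16.65 [ 0.43175842 -0.41712054  0.15048246] [-3.13879831e+00 -2.67490065e-03  1.46190760e+00] 0.04380441041360798 [ 0.73  0.54 -0.04  1.95  0.04  0.65  0.55]
crate_far [389.5 174. ] 0.56 [[ 0.5647 -0.4182  0.005 ]]
old1 [386.8 124.7] 0.59 [[ 0.5617 -0.3704  0.005 ]]
old1 [384.9 224.2] 0.58 [[ 0.5605 -0.4704  0.005 ]]
```

View pics/w7.png

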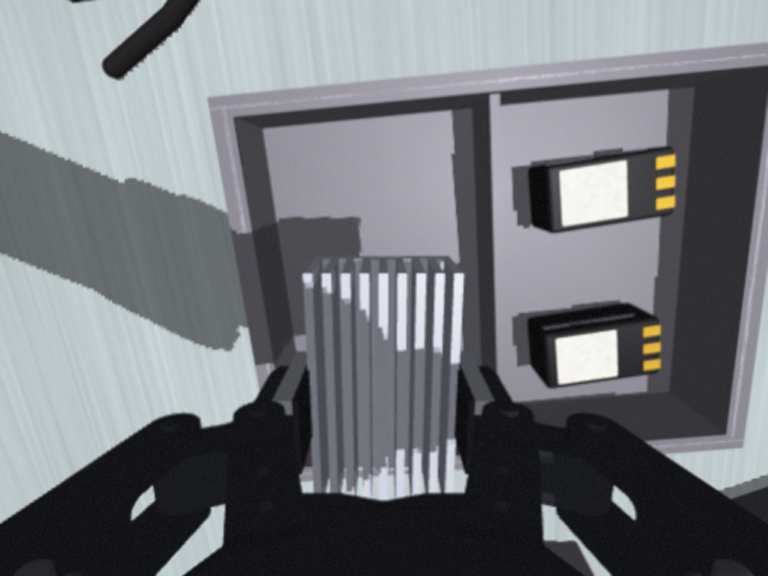

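Both finished packs lie in the far half, at (605,190) and (590,345), and the held heat sink is over the near half. I lower it.

Emit:
{"name": "carry_out", "arguments": {"rows": [[0,0,0,0,0,50,0.3],[0,0,0,0,0,100,0.3],[0,0,0,0,0,130,0.3],[0,0,0,0,0,136,0.3],[0,0,0,0,0,136,0.3]]}}

```text
t: 17.48
tcp_pos: [0.4336, -0.4178, 0.0167]
ee_rot: [3.141, 0.0, 1.464]
contact_force: [0.3, -0.4, -1.9]
opening: 0.0442
```

Emit:
{"name": "carry_out", "arguments": {"rows": [[0,0,0,0,0,0,0.5],[0,0,0,0,0,0,0.7],[0,0,0,0,0,0,0.7],[0,0,0,0,0,-50,0.7],[0,0,0,0,0,-110,0.7]]}}

```text
t: 18.1
tcp_pos: [0.4321, -0.4177, 0.1268]
ee_rot: [-3.14, -0.001, 1.463]
contact_force: [0.2, -0.6, 0.8]
opening: 0.0599
```

Emit:
{"name": "carry_out", "arguments": {"rows": [[0,0,10,45,1,-40,0.7],[0,0,20,90,2,-80,0.7],[0,0,30,140,3,-115,0.7],[0,0,40,190,4,-150,0.7],[0,0,50,250,5,-170,0.7]]}}

```text
t: 18.73
tcp_pos: [0.4652, -0.1741, 0.2973]
ee_rot: [3.138, -0.003, 0.596]
contact_force: [0.5, 0.4, 0.9]
opening: 0.0599
```

Emit:
{"name": "carry_out", "arguments": {"rows": [[0,0,3,36,-41,0,0.7],[0,0,6,72,-82,0,0.7],[0,0,9,108,-123,0,0.7],[0,0,12,144,-164,0,0.7],[0,0,14,180,-205,0,0.7]]}}

```text
t: 19.35
tcp_pos: [0.4964, 0.0975, 0.2953]
ee_rot: [3.141, -0.001, 0.357]
contact_force: [1.5, -0.7, 0.6]
opening: 0.0597
```

Emit:
{"name": "carry_out", "arguments": {"rows": [[0,0,0,26,-50,0,0.7],[0,0,0,52,-100,0,0.7],[0,0,0,77,-148,0,0.7],[0,0,0,77,-148,0,0.7],[0,0,0,77,-148,0,0.7]]}}

```text
t: 19.98
tcp_pos: [0.5165, 0.2608, 0.2947]
ee_rot: [3.141, 0.001, 0.358]
contact_force: [0.2, -1.4, -0.3]
opening: 0.0602
```

Run:
```python
from h import *
s=ctrl.sense(); print(s['t'],s['tcp_pos'],s['ee_rot'],s['opening'],s['joint_pos'].round(2))
c=cal('wrist');np.savez('pics/w8.npz',K=c[0],D=c[1],R=c[2],t=c[3])
im=save('wrist','w8.png'); cv2.imwrite('pics/w8raw.png',im)
for th in ['pack1']:
  for x in finder.pinpoint('wrist',th)[:5]: print(th,np.round(x['position'],1),round(x['conf'],2),onz('wrist',[x['position']],.003,c).round(4))
```

```text
19.975 [0.51646785 0.26076429 0.29466096] [3.14078803e+00 5.55571036e-04 3.58189105e-01] 0.060167236554898224 [-0.54  0.34 -0.    1.88  0.    0.93 -1.76]
pack1 [204.  108.3] 0.98 [[0.5648 0.3554 0.003 ]]
pack1 [243.5 210.7] 0.58 [[0.4427 0.252  0.003 ]]
pack1 [294.1 138.1] 0.57 [[0.5713 0.2214 0.003 ]]
```

View pics/w8.png

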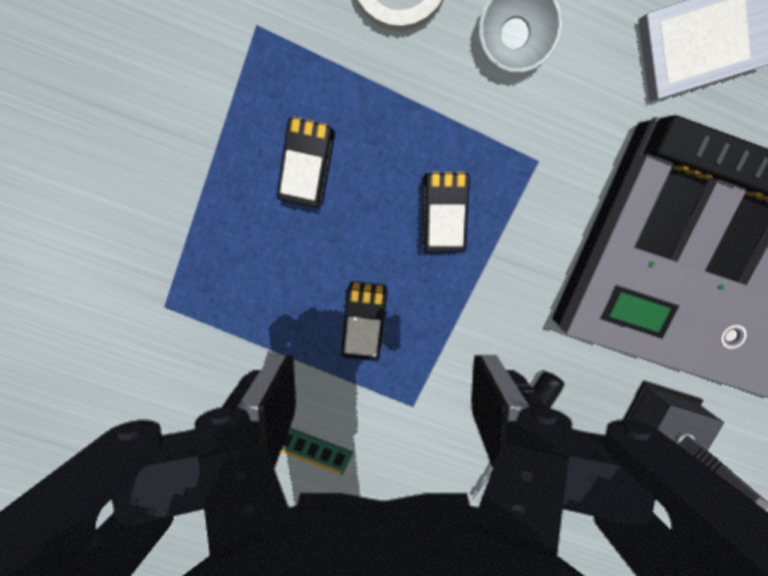

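Run:
```python
from h import *
im=cv2.imread('pics/w8raw.png')
t=[im[70:150,175:235],im[105:175,265:325],im[180:250,215:275]]
t=[cv2.resize(cv2.copyMakeBorder(a,0,80-a.shape[0],0,0,cv2.BORDER_CONSTANT),None,fx=4.4,fy=4.4,interpolation=cv2.INTER_CUBIC) for a in t]
cv2.imwrite('pics/w8p.png',np.hstack(t)); print(np.hstack(t).shape)
```

```text
(352, 792, 3)
```

View pics/w8p.png

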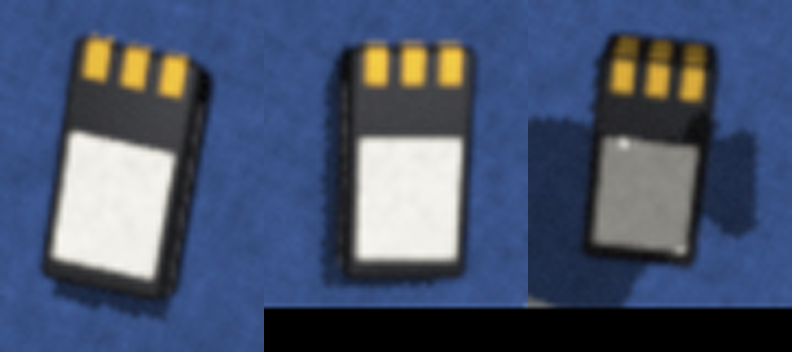

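```bash
cat >> h.py <<'E'
LP=[(.035,.019,.039),(.035,-.019,.039),(-.035,-.019,.039),(-.035,.019,.039)]
E
python3 - <<'E'
from h import *
c=ldc('pics/w8.npz')
A=np.array([(78,37),(195,57),(163,296),(45,274)])/4.4+(175,70)
B=np.array([(354-264,44),(471-264,44),(463-264,275),(350-264,276)])/4.4+(265,105)
C=np.array([(603-528,58),(713-528,63),(692-528,263),(585-528,253)])/4.4+(215,180)
for n,p,x0 in [('A',A,[.565,.355,.3]),('B',B,[.571,.22,.35]),('C',C,[.44,.25,.3])]:
    x,r=fit('wrist',LP,p,x0,c); print(n,x.round(4),np.degrees(x[2]).round(1),r.round(1).tolist())
E
```

```text
A [0.5653 0.3515 0.1702] 9.8 [[-1.4, -1.7], [2.0, -0.2], [0.8, 1.1], [-1.0, 0.5]]
B [0.5692 0.2198 0.3669] 21.0 [[-1.3, -0.4], [1.6, -0.6], [1.1, 0.6], [-1.3, 0.5]]
C [0.4452 0.2533 0.2595] 14.9 [[-1.2, -1.7], [1.1, -0.2], [0.9, 0.8], [-0.9, 0.7]]
```

Emit:
{"name": "carry_out", "arguments": {"rows": [[0,0,-0.5,10,15,45,0.65],[0,0,-0.5,20,30,90,0.65],[0,0,-0.5,30,45,140,0.65],[0,0,-0.5,35,57,185,0.65],[0,0,-0.5,35,57,185,0.65]]}}

```text
t: 20.7
tcp_pos: [0.5677, 0.2161, 0.1068]
ee_rot: [3.14, 0.008, 0.362]
contact_force: [0.7, -0.7, 0.3]
opening: 0.056
```

Emit:
{"name": "carry_out", "arguments": {"rows": [[0,0,0,0,0,0,0.65],[0,0,0,0,0,0,0.65]]}}

```text
t: 20.95
tcp_pos: [0.5705, 0.2215, 0.1121]
ee_rot: [-3.141, -0.004, 0.367]
contact_force: [0.2, 0.0, -0.3]
opening: 0.0552
```

Run:
```python
from h import *
s=ctrl.sense(); print(s['t'],s['tcp_pos'],s['ee_rot'],s['opening'],s['joint_pos'].round(2))
c=cal('wrist');np.savez('pics/w9.npz',K=c[0],D=c[1],R=c[2],t=c[3])
im=save('wrist','w9.png'); cv2.imwrite('pics/w9raw.png',im)
```

```text
20.95 [0.57050962 0.22145565 0.11212344] [-3.14098657 -0.00408898  0.36747874] 0.05520078079277742 [-0.44  0.6  -0.    1.96  0.    0.58 -1.65]
```

View pics/w9.png

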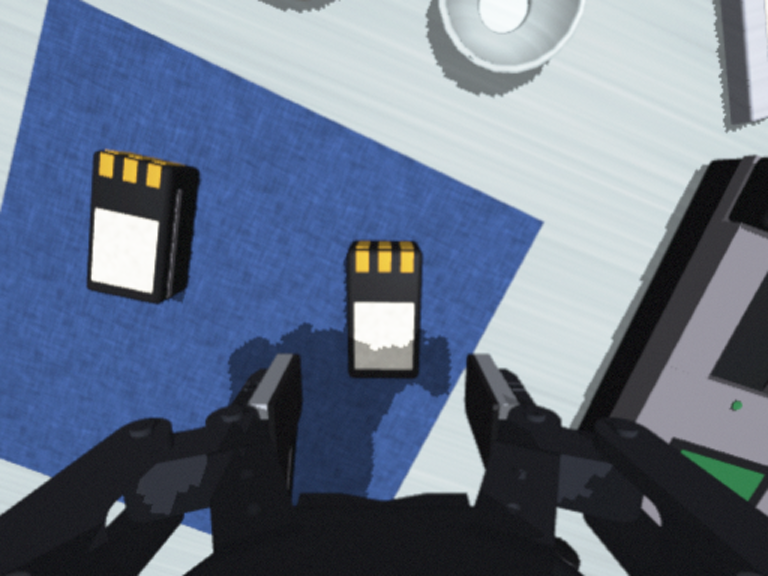

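Pack B is upright and centred in the jaws (columns 348–420), so I descend and grip.

Emit:
{"name": "carry_out", "arguments": {"rows": [[0,0,0,-1,0,45,0.65],[0,0,0,-1,0,85,0.65],[0,0,0,-1,0,89,0.65],[0,0,0,-1,0,89,0.65],[0,0,0,-1,0,89,0.3]]}}

```text
t: 21.62
tcp_pos: [0.57, 0.2207, 0.0227]
ee_rot: [-3.141, -0.004, 0.367]
contact_force: [-0.4, 0.6, 1.2]
opening: 0.0386
```

Emit:
{"name": "carry_out", "arguments": {"rows": [[0,0,0,0,0,0,0.2],[0,0,0,0,0,0,0.2],[0,0,0,0,0,0,0.2],[0,0,0,0,0,0,0.2],[0,0,0,0,0,-1,0.2]]}}

```text
t: 22.25
tcp_pos: [0.5697, 0.2205, 0.023]
ee_rot: [-3.141, -0.003, 0.367]
contact_force: [-0.0, -0.1, -1.1]
opening: 0.0367
```

Emit:
{"name": "carry_out", "arguments": {"rows": [[0,0,0,0,0,-50,0.2],[0,0,0,0,0,-100,0.2],[0,0,0,0,0,-130,0.2],[0,0,0,0,0,-130,0.2],[0,0,0,0,0,-130,0.2]]}}

```text
t: 22.88
tcp_pos: [0.5673, 0.2194, 0.1506]
ee_rot: [3.141, 0.002, 0.367]
contact_force: [0.8, 0.5, -2.5]
opening: 0.0369
```

Run:
```python
from h import *
s=ctrl.sense(); print(s['t'],s['tcp_pos'],s['ee_rot'],s['opening'])
c=cal('wrist');np.savez('pics/w10.npz',K=c[0],D=c[1],R=c[2],t=c[3])
im=save('wrist','w10.png'); cv2.imwrite('pics/w10raw.png',im); crop(im,'w10c.png',190,160,320,340,3.3)
```

```text
22.875 [0.56734977 0.21940917 0.15058351] [3.14136465e+00 2.47580452e-03 3.66913234e-01] 0.03693638215973036
```

View pics/w10c.png

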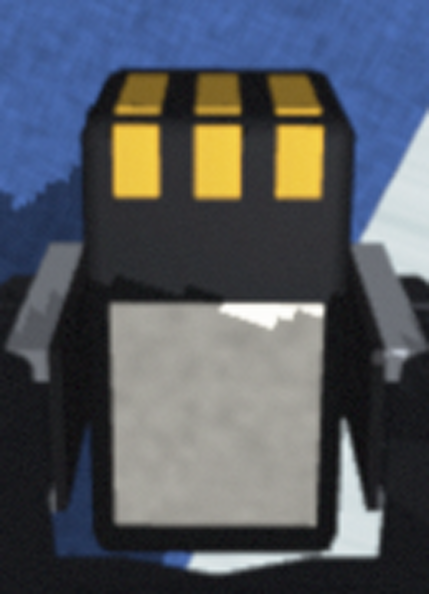

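```bash
cat >> h.py <<'E'
def held(f,tcp,yaw,pts,dz=.016):
    c=ldc(f); W=onz('wrist',np.array(pts),tcp[2]+dz,c)
    d=W[:,:2]-tcp[:2]; x=np.array([np.cos(yaw),np.sin(yaw)]); y=np.array([np.sin(yaw),-np.cos(yaw)])
    return np.c_[d@x,d@y]
E
python3 - <<'E'
from h import *
q=lambda x,y:(190+x/3.3,160+y/3.3)
print(held('pics/w10.npz',np.array([.56735,.21941,.15058]),.3669,[q(218,118),q(218,548),q(82,200),q(352,200)]).round(4))
E
```

```text
[[ 0.0339  0.0003]
 [-0.0339  0.0004]
 [ 0.0223 -0.0183]
 [ 0.0223  0.0187]]
```

The held pack is centred on the TCP within 0.4 mm. I take it to the +y outer bay.

Emit:
{"name": "carry_out", "arguments": {"rows": [[0,0,4.5,0,50,0,0.2],[0,0,9,0,100,0,0.2],[0,0,13.5,0,150,0,0.2],[0,0,18.1,1,198,0,0.2],[0,0,18.1,1,198,0,0.2]]}}

```text
t: 23.55
tcp_pos: [0.6408, 0.0282, 0.1498]
ee_rot: [3.137, 0.002, 0.042]
contact_force: [0.4, 0.0, -1.7]
opening: 0.0368
```

Emit:
{"name": "carry_out", "arguments": {"rows": [[0,0,0,0,0,20,0.2],[0,0,0,0,0,40,0.2],[0,0,0,0,0,40,0.2],[0,0,0,0,0,40,0.2],[0,0,0,0,0,40,0.2]]}}

```text
t: 24.18
tcp_pos: [0.6411, 0.0359, 0.1123]
ee_rot: [-3.142, -0.001, 0.052]
contact_force: [0.2, 1.1, -1.4]
opening: 0.0365
```

Run:
```python
from h import *
s=ctrl.sense(); print(s['t'],s['tcp_pos'],s['ee_rot'],s['opening'],s['joint_pos'].round(2))
c=cal('wrist');np.savez('pics/w11.npz',K=c[0],D=c[1],R=c[2],t=c[3])
im=save('wrist','w11.png'); cv2.imwrite('pics/w11raw.png',im)
```

```text
24.175 [0.64107906 0.03587506 0.11228221] [-3.14156063e+00 -1.36728707e-03  5.15535461e-02] 0.03649376934846819 [-0.17  0.63  0.07  1.89 -0.07  0.62 -1.58]
```

View pics/w11.png

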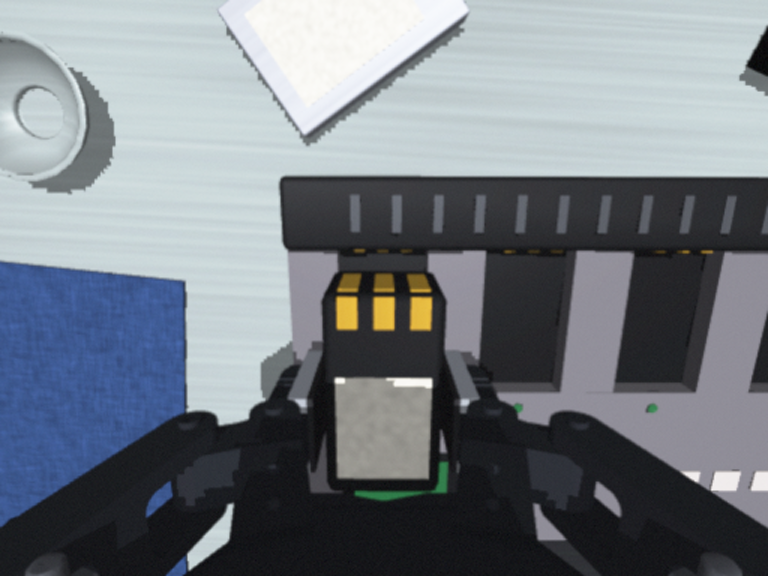

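Run:
```python
from h import *
im=cv2.imread('pics/w11raw.png'); crop(im,'w11a.png',180,110,340,200,5); crop(im,'w11b.png',300,150,500,280,4)
```

```text
(no output)
```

View pics/w11a.png

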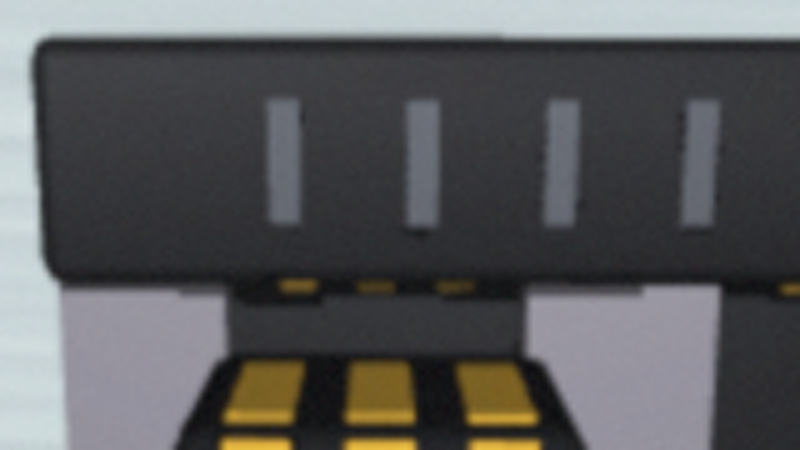

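View pics/w11b.png

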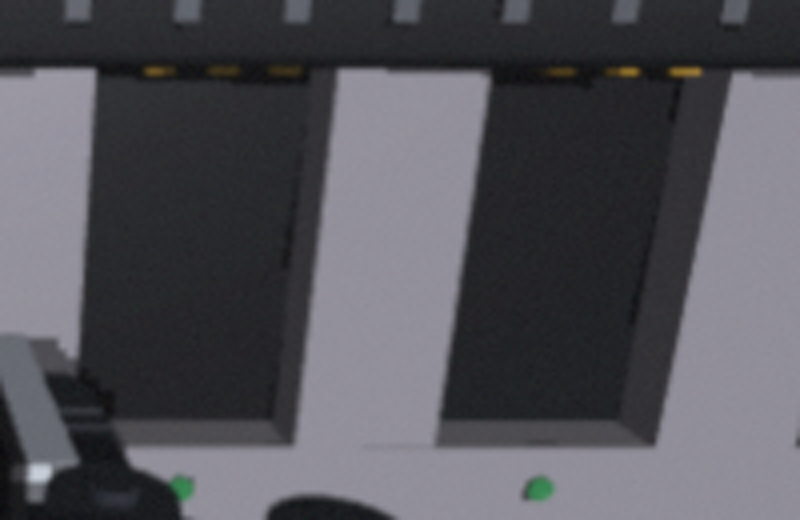

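Run:
```python
from h import *
c=ldc('pics/w11.npz')
q=lambda x,y:(300+x/4,150+y/4)
L=[(-.0075,.0135,.047),(-.0075,-.0135,.047),(-.0075,-.0565,.047)]
px=[q(294,446),q(437,446),q(655,446)]
p,r=fit('wrist',L,px,[.614,-.0713,.05],c); print(p.round(4),r.round(1).tolist())
a=.0507;R=np.array([[np.cos(a),-np.sin(a)],[np.sin(a),np.cos(a)]])
# consistent with previous pose?
P=lambda l,z:np.r_[np.array([.614,-.0713])+R@l,z]
print((proj('wrist',[P(l[:2],l[2]) for l in L],c)-px).round(1))
W=onz('wrist',[(180+226/5,110+290/5),(180+526/5,110+290/5)],.047,c); print(((W[:,:2]-[.614,-.0713])@R).round(4))
print(held('pics/w11.npz',np.array([.64108,.03588,.11228]),.0515,[(383/1.5,292/1.5),(383/1.5,488/1.5)]).round(4))
```

```text
[ 0.6138 -0.0706  0.0509] [[0.3, -0.0], [-0.6, 0.0], [0.3, 0.0]]
[[ 1.2 -0.2]
 [ 0.4 -0.2]
 [ 1.3 -0.2]]
[[0.0649 0.1272]
 [0.065  0.0847]]
[[ 0.0342 -0.0002]
 [-0.0335 -0.0001]]
```

Refined analyser pose is (0.6139, -0.0706, 0.0508). I correct 2.5 mm in x and lower into the bay.

Emit:
{"name": "carry_out", "arguments": {"rows": [[0,0,0,-2.5,0,10,0.2],[0,0,0,-2.5,0,25,0.2],[0,0,0,-2.5,0,40,0.2],[0,0,0,-2.5,0,50,0.2],[0,0,0,-2.5,0,55,0.2]]}}

```text
t: 24.85
tcp_pos: [0.6407, 0.0356, 0.0571]
ee_rot: [-3.141, -0.005, 0.051]
contact_force: [-4.1, 0.9, 27.9]
opening: 0.0371
```

Emit:
{"name": "carry_out", "arguments": {"rows": [[0,0,0,0,0,1,0.2],[0,0,0,0,0,1,0.2]]}}

```text
t: 25.1
tcp_pos: [0.6406, 0.0356, 0.0571]
ee_rot: [-3.141, -0.005, 0.051]
contact_force: [0.3, 0.6, 7.3]
opening: 0.0367
```

Emit:
{"name": "carry_out", "arguments": {"rows": [[0,0,0,0,0,0,0.35],[0,0,0,0,0,0,0.55],[0,0,0,0,0,0,0.62],[0,0,0,0,0,-30,0.62],[0,0,0,0,0,-70,0.62]]}}

```text
t: 25.72
tcp_pos: [0.6361, 0.0352, 0.1245]
ee_rot: [3.141, 0.005, 0.051]
contact_force: [1.2, -0.1, -1.0]
opening: 0.0527
```

Emit:
{"name": "carry_out", "arguments": {"rows": [[0,0,0,0,0,0,0.62],[0,0,0,0,0,0,0.62]]}}

```text
t: 25.98
tcp_pos: [0.6371, 0.0353, 0.1249]
ee_rot: [3.141, 0.002, 0.051]
contact_force: [-0.7, 0.7, -0.4]
opening: 0.0536
```

Run:
```python
from h import *
s=ctrl.sense(); print(s['t'],s['tcp_pos'],s['ee_rot'],s['opening'],s['joint_pos'].round(2))
c=cal('wrist');np.savez('pics/w12.npz',K=c[0],D=c[1],R=c[2],t=c[3])
im=save('wrist','w12.png'); cv2.imwrite('pics/w12raw.png',im); crop(im,'w12c.png',190,130,320,290,3.7)
im=get_image('side'); crop(im,'s12.png',250,160,380,260,6)
```

```text
25.975 [0.63707768 0.03531007 0.12494422] [3.14145085e+00 1.75448755e-03 5.09966861e-02] 0.05357832743622507 [-0.18  0.61  0.07  1.89 -0.07  0.64 -1.58]
```

View pics/w12c.png

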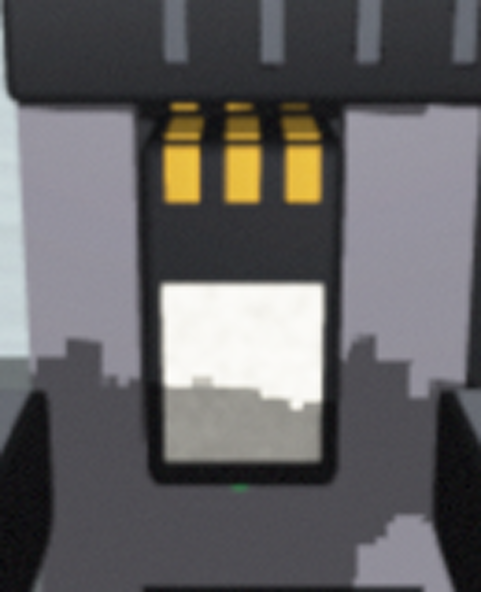

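View pics/s12.png

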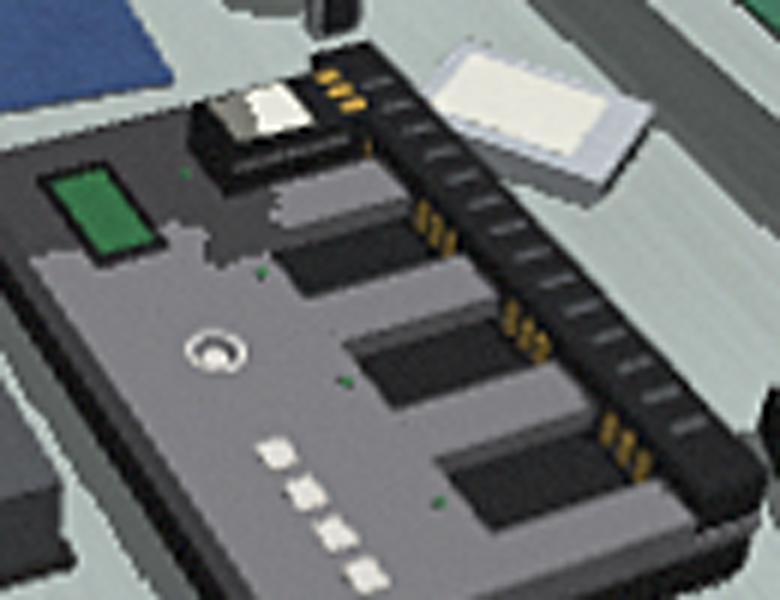

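Run:
```python
from h import *
c=ldc('pics/w12.npz')
p=np.array([(146,142),(342,142),(335,483),(152,483)])/3.7+(190,130)
L=[(a,b,.071) for a,b,_ in LP]
x,r=fit('wrist',L,p,[.64,.035,.05],c); print(x.round(4),r.round(1).tolist())
a=.0508;R=np.array([[np.cos(a),-np.sin(a)],[np.sin(a),np.cos(a)]]); print(((x[:2]-[.6139,-.0706])@R).round(4))
W=onz('wrist',p,.071,c); print(((W[:,:2]-[.6139,-.0706])@R).round(4))
```

```text
[0.6367 0.0351 0.0518] [[-2.0, -1.0], [2.0, -1.0], [1.3, 1.9], [-1.3, 1.9]]
[0.0281 0.1044]
[[ 0.0624  0.1221]
 [ 0.0625  0.0867]
 [-0.0053  0.0863]
 [-0.0054  0.1224]]
```

Pack B seated (contacts at about x 63 mm in the analyser frame), and the rest of the bench is unchanged. Next is pack A.

Emit:
{"name": "carry_out", "arguments": {"rows": [[0,0,-1,-10,-55,-10,0.65],[0,0,-2,-20,-110,-10,0.65],[0,0,-3,-30,-165,-10,0.65],[0,0,-5,-40,-220,-10,0.65],[0,0,-6.8,-50,-275,-10,0.65]]}}

```text
t: 26.7
tcp_pos: [0.5727, 0.3087, 0.1342]
ee_rot: [3.14, 0.002, 0.171]
contact_force: [0.8, 0.2, -0.4]
opening: 0.0554
```

Emit:
{"name": "carry_out", "arguments": {"rows": [[0,0,0,-1,-44,0,0.65],[0,0,0,-1,-44,0,0.65],[0,0,0,-1,-44,0,0.65],[0,0,0,-1,-44,0,0.65]]}}

```text
t: 27.2
tcp_pos: [0.5662, 0.348, 0.135]
ee_rot: [3.14, 0.001, 0.167]
contact_force: [0.0, 0.3, -0.3]
opening: 0.0554
```

Run:
```python
from h import *
s=ctrl.sense(); print(s['t'],s['tcp_pos'],s['ee_rot'],s['opening'],s['joint_pos'].round(2))
c=cal('wrist');np.savez('pics/w13.npz',K=c[0],D=c[1],R=c[2],t=c[3])
im=save('wrist','w13.png'); cv2.imwrite('pics/w13raw.png',im)
```

```text
27.2 [0.56621465 0.34801247 0.1350408 ] [3.13956934e+00 9.94936966e-04 1.66587547e-01] 0.055405831462638055 [-0.67  0.63  0.07  1.82 -0.06  0.7  -1.97]
```

View pics/w13.png

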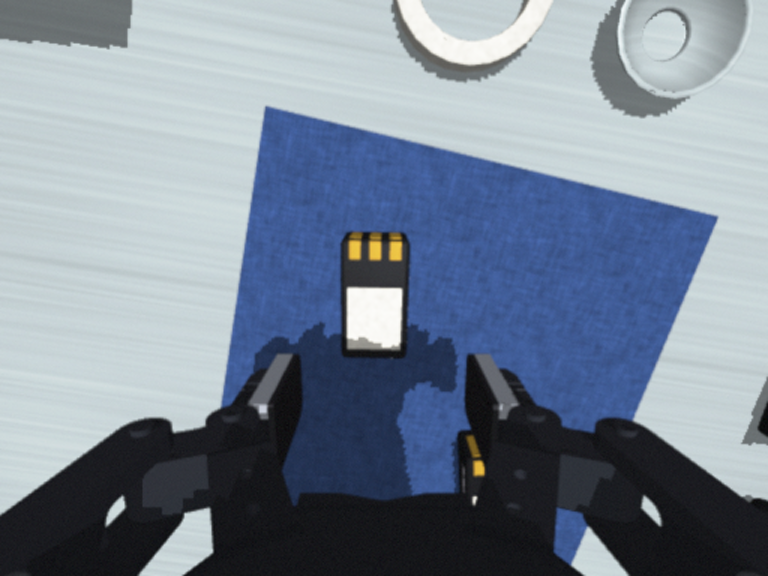

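Run:
```python
from h import *
c=ldc('pics/w13.npz')
p=np.array([(342,240),(408,240),(406,355),(343,355)])/1.5
x,r=fit('wrist',LP,p,[.565,.351,.17],c); print(x.round(4),r.round(1).tolist())
d=x[:2]-[.5662,.348]; y=.1666; print((d@[np.cos(y),np.sin(y)]).round(4),(d@[np.sin(y),-np.cos(y)]).round(4))
```

```text
[0.5651 0.3523 0.1598] [[-1.7, -1.4], [1.6, -1.1], [0.9, 2.9], [-0.9, 2.6]]
-0.0003 -0.0044
```

Emit:
{"name": "carry_out", "arguments": {"rows": [[0,0,0,0,-4.5,50,0.65],[0,0,0,0,-4.5,95,0.65],[0,0,0,0,-4.5,112,0.65],[0,0,0,0,-4.5,112,0.65],[0,0,0,0,-4.5,112,0.3]]}}

```text
t: 27.88
tcp_pos: [0.5665, 0.3552, 0.0254]
ee_rot: [-3.141, -0.003, 0.169]
contact_force: [0.5, -1.7, 0.6]
opening: 0.0386
```

Emit:
{"name": "carry_out", "arguments": {"rows": [[0,0,0,0,0,0,0.2],[0,0,0,0,0,0,0.2],[0,0,0,0,0,0,0.2],[0,0,0,0,0,0,0.2],[0,0,0,0,0,-1,0.2]]}}

```text
t: 28.5
tcp_pos: [0.566, 0.3556, 0.0257]
ee_rot: [-3.141, -0.003, 0.17]
contact_force: [0.7, -0.7, -1.5]
opening: 0.0368
```

Emit:
{"name": "carry_out", "arguments": {"rows": [[0,0,0,0,0,-50,0.2],[0,0,0,0,0,-100,0.2],[0,0,0,0,0,-130,0.2],[0,0,0,0,0,-130,0.2],[0,0,0,0,0,-130,0.2]]}}

```text
t: 29.12
tcp_pos: [0.5634, 0.3545, 0.1532]
ee_rot: [3.14, 0.003, 0.17]
contact_force: [-0.5, 0.4, -2.9]
opening: 0.0364
```

Run:
```python
from h import *
s=ctrl.sense(); print(s['t'],s['tcp_pos'],s['ee_rot'],s['opening'])
c=cal('wrist');np.savez('pics/w14.npz',K=c[0],D=c[1],R=c[2],t=c[3])
im=save('wrist','w14.png'); cv2.imwrite('pics/w14raw.png',im); crop(im,'w14c.png',190,160,320,340,3.3)
```

```text
29.125 [0.56344134 0.35448148 0.15316533] [3.14045791e+00 2.94138409e-03 1.69907934e-01] 0.036371093937183394
```

View pics/w14c.png

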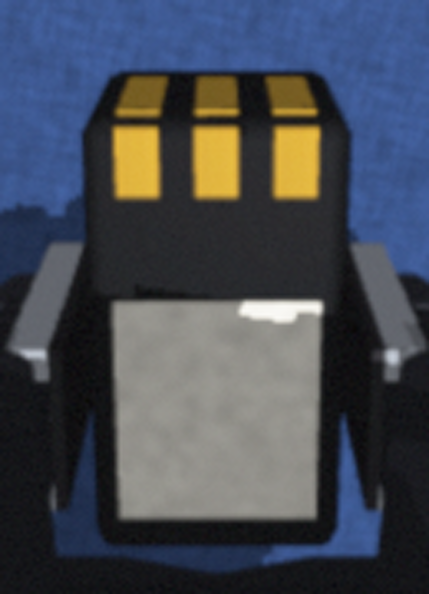

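Emit:
{"name": "carry_out", "arguments": {"rows": [[0,0,0,2,55,0,0.2],[0,0,0,4,110,0,0.2],[0,0,0,6,165,0,0.2],[0,0,0,8,220,0,0.2],[0,0,0,10,275,0,0.2]]}}

```text
t: 29.8
tcp_pos: [0.6201, 0.0839, 0.1526]
ee_rot: [3.142, 0.004, 0.17]
contact_force: [0.7, 0.2, -2.5]
opening: 0.0366
```

Emit:
{"name": "carry_out", "arguments": {"rows": [[0,0,2,1,50,0,0.2],[0,0,4.5,2,100,0,0.2],[0,0,6.8,2,121,0,0.2],[0,0,6.8,2,121,20,0.2],[0,0,6.8,2,121,40,0.2]]}}

```text
t: 30.42
tcp_pos: [0.6424, -0.0299, 0.1122]
ee_rot: [-3.139, 0.003, 0.054]
contact_force: [-0.5, 0.1, -2.2]
opening: 0.0365
```

Emit:
{"name": "carry_out", "arguments": {"rows": [[0,0,0,0,0,0,0.2],[0,0,0,0,0,0,0.2]]}}

```text
t: 30.68
tcp_pos: [0.6434, -0.0313, 0.1142]
ee_rot: [-3.141, 0.001, 0.054]
contact_force: [0.7, 0.5, -2.8]
opening: 0.0371
```

Run:
```python
from h import *
s=ctrl.sense(); print(s['t'],s['tcp_pos'],s['ee_rot'],s['opening'],s['joint_pos'].round(2))
c=cal('wrist');np.savez('pics/w15.npz',K=c[0],D=c[1],R=c[2],t=c[3])
im=save('wrist','w15.png'); cv2.imwrite('pics/w15raw.png',im)
```

```text
30.675 [ 0.64338912 -0.03129975  0.11415685] [-3.14082599e+00  7.83520396e-04  5.36036753e-02] 0.03709193664231392 [-0.07  0.63  0.08  1.88 -0.08  0.63 -1.47]
```

View pics/w15.png

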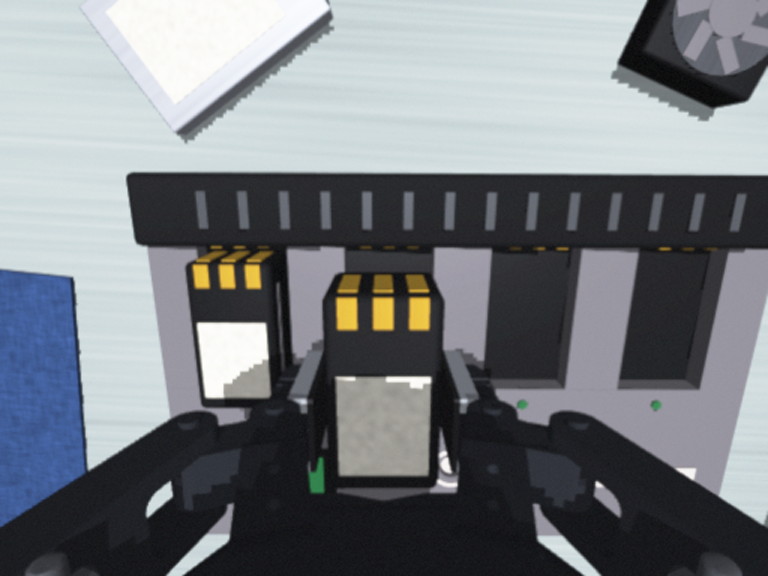

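Emit:
{"name": "carry_out", "arguments": {"rows": [[0,0,0,-2,2.7,10,0.2],[0,0,0,-2,2.7,25,0.2],[0,0,0,-2,2.7,40,0.2],[0,0,0,-2,2.7,50,0.2],[0,0,0,-2,2.7,55,0.2]]}}

```text
t: 31.35
tcp_pos: [0.6467, -0.0358, 0.0617]
ee_rot: [3.141, -0.009, 0.051]
contact_force: [-2.3, 1.3, 35.0]
opening: 0.0366
```

Emit:
{"name": "carry_out", "arguments": {"rows": [[0,0,0,0,0,0.5,0.2],[0,0,0,0,0,0.5,0.2]]}}

```text
t: 31.6
tcp_pos: [0.6466, -0.0359, 0.0619]
ee_rot: [3.141, -0.009, 0.051]
contact_force: [2.3, 0.6, 11.1]
opening: 0.0368
```

Run:
```python
from h import *
c=cal('wrist');np.savez('pics/w16.npz',K=c[0],D=c[1],R=c[2],t=c[3])
im=save('wrist','w16.png'); cv2.imwrite('pics/w16raw.png',im)
im=get_image('side'); crop(im,'s16.png',250,130,380,230,6)
```

```text
(no output)
```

View pics/w16.png

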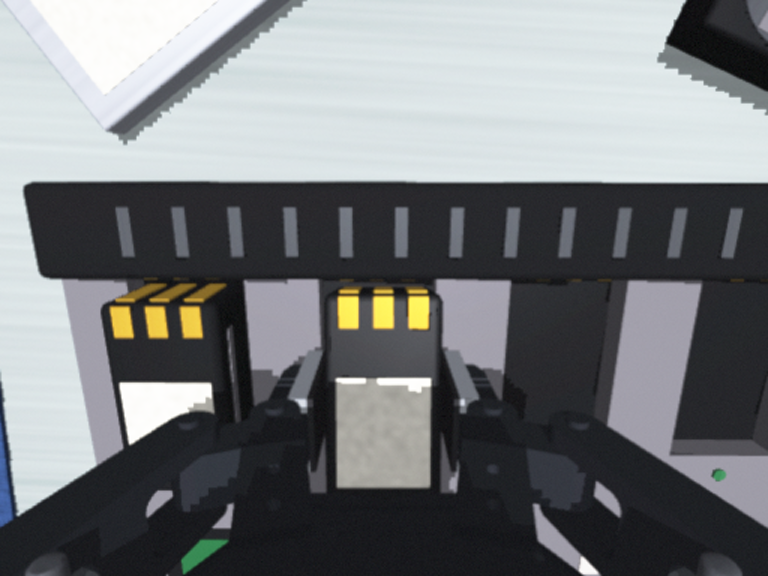

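View pics/s16.png

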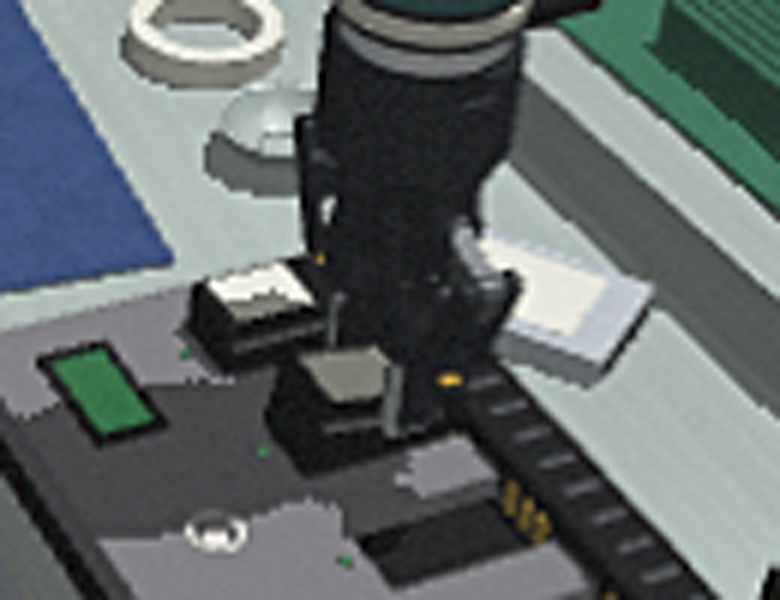

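The pack caught on the rear end: it drifted about 4 mm in +x on the way down. I lift and measure.

Emit:
{"name": "carry_out", "arguments": {"rows": [[0,0,0,0,0,-10,0.2],[0,0,0,0,0,-25,0.2],[0,0,0,-3,-1,-30,0.2],[0,0,0,-3,-1,-30,0.2],[0,0,0,-3,-1,-30,0.2]]}}

```text
t: 32.33
tcp_pos: [0.6381, -0.0351, 0.0888]
ee_rot: [-3.142, 0.001, 0.051]
contact_force: [-0.2, -0.7, -2.4]
opening: 0.0368
```

Run:
```python
from h import *
s=ctrl.sense(); print(s['t'],s['tcp_pos'],s['ee_rot'],s['opening'],s['qvel'].round(3))
c=cal('wrist');np.savez('pics/w17.npz',K=c[0],D=c[1],R=c[2],t=c[3])
im=save('wrist','w17.png'); cv2.imwrite('pics/w17raw.png',im); crop(im,'w17c.png',190,160,320,340,3.3)
im=get_image('side'); crop(im,'s17.png',250,130,380,230,6)
```

```text
32.325 [ 0.63812029 -0.03505438  0.0887732 ] [-3.14156780e+00  9.73663078e-04  5.10954450e-02] 0.03683851501913593 [ 0.     0.004 -0.    -0.004 -0.    -0.    -0.   ]
```

View pics/w17c.png

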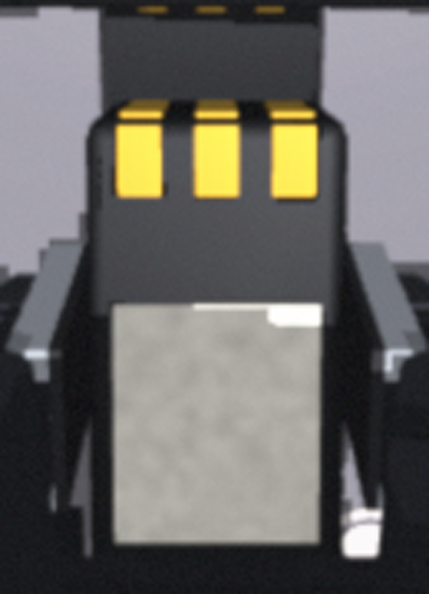

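View pics/s17.png

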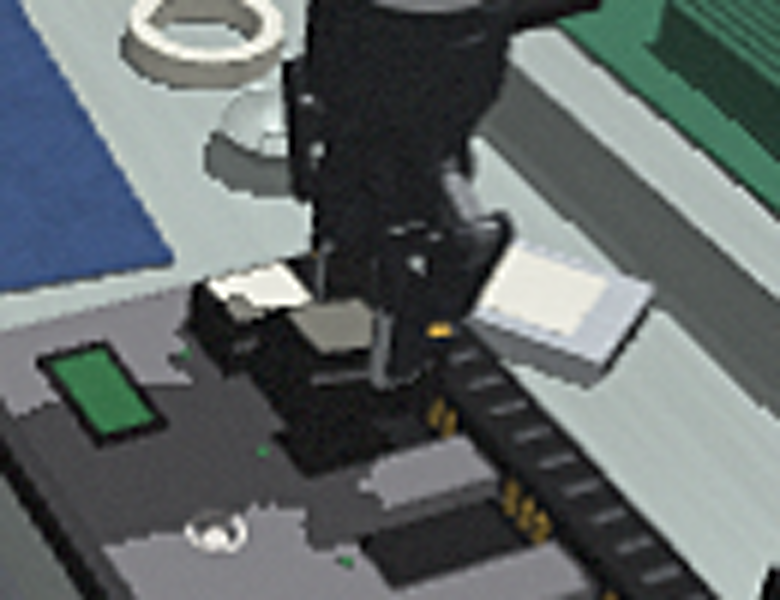

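```bash
cat >> h.py <<'E'
from scipy.spatial.transform import Rotation as Ro
def toolcam(f,tcp,rpy):
    K,D,R,t=ldc(f); T=Ro.from_euler('xyz',rpy).as_matrix(); return K,D,R@T,R@np.array(tcp)+t   # X_world=T X_tool+tcp
E
python3 - <<'E'
from h import *
q=lambda x,y:(190+x/3.3,160+y/3.3)
c=toolcam('pics/w14.npz',[.56344,.35448,.15317],[3.14046,.00294,.16991])
# w14: pack level, top at tool z=-.0133, underside +.0227
K,D,R,t=c
def at_z(px,z):
    o,d=ray('',px,c); s=(z-o[2])/d[:,2]; return o+d*s[:,None]
P=at_z([q(218,120),q(218,300),q(218,520),q(218,543)],-.0133); print(P.round(4))
B=at_z([q(218,73)],.0227); print('bottom edge',B.round(4))
xc=P[0,0]
S=np.array([P[0],P[1],P[2],[P[0,0],P[0,1],.0227]])
px=np.array([q(218,122),q(218,303),q(218,545),q(218,100)])
def W(p):
    th=p[2]; X=S.copy(); dx=S[:,0]; dz=S[:,2]
    X[:,0]=p[0]+np.cos(th)*dx+np.sin(th)*dz; X[:,2]=p[1]-np.sin(th)*dx+np.cos(th)*dz; return X
r=least_squares(lambda p:(proj('',W(p),c)-px)[:,1],[0,0,0]); print(r.x, np.degrees(r.x[2]),r.fun.round(2))
E
```

```text
[[ 0.0328  0.0001 -0.0133]
 [ 0.006   0.0002 -0.0133]
 [-0.031   0.0003 -0.0133]
 [-0.0351  0.0003 -0.0133]]
bottom edge [[0.0315 0.0003 0.0227]]
[-0.00339668  0.00030918 -0.16007091] -9.171387607983734 [-0.28  0.37 -0.16  0.08]
```

Run:
```python
from h import *
a=.0508;R=np.array([[np.cos(a),-np.sin(a)],[np.sin(a),np.cos(a)]])
loc=lambda W:((W[:,:2]-[.6139,-.0706])@R).round(4)
print(loc(onz('wrist',[(383/1.5,291/1.5)],.070,ldc('pics/w16.npz'))))
print('w15',loc(onz('wrist',[(383/1.5,294/1.5)],.1142+.0133,ldc('pics/w15.npz'))))
# analyser check in w16: housing front edge at z .059, rear edge
print(loc(onz('wrist',[(470/1.5,277/1.5),(470/1.5,183/1.5)],.059,ldc('pics/w16.npz'))))
print(loc(onz('wrist',[(470/1.5,247/1.5),(470/1.5,175/1.5)],.059,ldc('pics/w15.npz'))))
print(loc(onz('wrist',[(672/1.5,453/1.5)],.047,ldc('pics/w16.npz'))))
print(loc(onz('wrist',[(487/1.5,387/1.5),(563/1.5,388/1.5),(620/1.5,388/1.5),(700/1.5,388/1.5)],.047,ldc('pics/w15.npz'))))
```

```text
[[0.0668 0.0333]]
w15 [[0.0644 0.0381]]
[[0.0689 0.0041]
 [0.0995 0.0057]]
[[ 0.0679 -0.0008]
 [ 0.099   0.001 ]]
[[-0.0066 -0.0842]]
[[-0.0068 -0.016 ]
 [-0.0072 -0.0555]
 [-0.0071 -0.0851]
 [-0.007  -0.1267]]
```

The pack's tail caught the panel edge and it tipped 9° in the grip. I tilt the tool to level it again before retrying.

Emit:
{"name": "carry_out", "arguments": {"rows": [[0,3,0,3,-1,0,0.2],[0,6,0,6,-1,0,0.2],[0,9.2,0,8.5,-1,0,0.2],[0,9.2,0,8.5,-1,0,0.2],[0,9.2,0,8.5,-1,0,0.2]]}}

```text
t: 33.05
tcp_pos: [0.6474, -0.0337, 0.0891]
ee_rot: [3.142, -0.16, 0.051]
contact_force: [0.1, -0.8, -2.5]
opening: 0.0365
```

Run:
```python
from h import *
s=ctrl.sense(); print(s['t'],s['tcp_pos'],s['ee_rot'],s['opening'])
c=cal('wrist');np.savez('pics/w18.npz',K=c[0],D=c[1],R=c[2],t=c[3])
im=save('wrist','w18.png'); cv2.imwrite('pics/w18raw.png',im); 
a=.0508;R=np.array([[np.cos(a),-np.sin(a)],[np.sin(a),np.cos(a)]])
im=get_image('side'); crop(im,'s18.png',250,130,380,230,6)
im=get_image('scene'); crop(im,'sc18.png',170,190,300,280,6)
```

```text
33.05 [ 0.64739182 -0.03367216  0.08909538] [ 3.14154377 -0.16000586  0.05106765] 0.03648829551607955
```

View pics/w18.png

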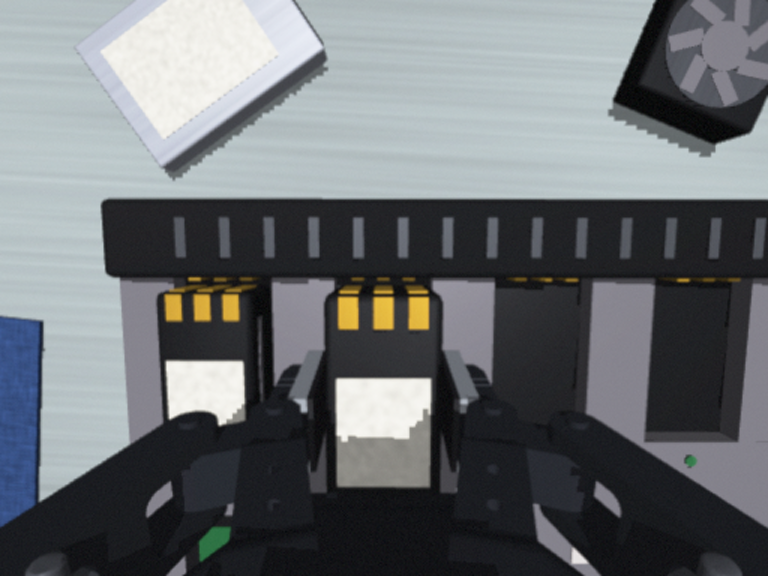

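View pics/s18.png

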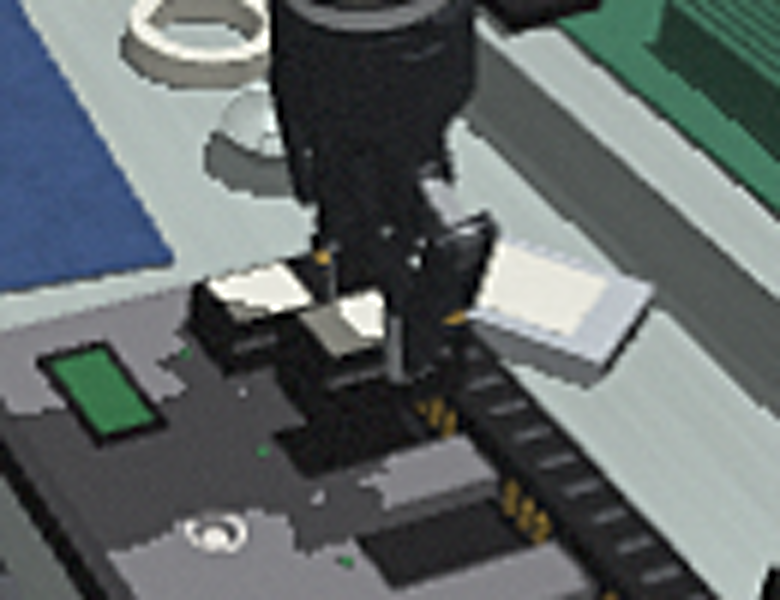

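Run:
```python
from h import *
a=.0508;R=np.array([[np.cos(a),-np.sin(a)],[np.sin(a),np.cos(a)]])
loc=lambda W:((W[:,:2]-[.6139,-.0706])@R).round(4)
c=ldc('pics/w18.npz')
print(loc(onz('wrist',[(383/1.5,297/1.5)],.0891+.0125,c)),loc(onz('wrist',[(383/1.5,287/1.5)],.0891-.0235,c)), loc(onz('wrist',[(383/1.5,488/1.5)],.0891+.0125,c)))
print(loc(np.array([[.6474,-.0337,0]])))
```

```text
[[0.0642 0.0354]] [[0.0642 0.0354]] [[0.0009 0.0353]]
[[0.0353 0.0352]]
```

Emit:
{"name": "carry_out", "arguments": {"rows": [[0,0,0,-1.1,0,6.9,0.2],[0,0,0,-2.2,0,13.8,0.2],[0,0,0,-2.2,0,13.8,0.2],[0,0,0,-2.2,0,13.8,0.2]]}}

```text
t: 33.7
tcp_pos: [0.6471, -0.0337, 0.075]
ee_rot: [3.142, -0.16, 0.051]
contact_force: [0.2, -0.5, -1.5]
opening: 0.0364
```

Emit:
{"name": "carry_out", "arguments": {"rows": [[0,0,0,-0.8,0,4.9,0.2],[0,0,0,-1.6,0,9.8,0.2],[0,0,0,-2.2,0,13.8,0.2],[0,0,0,-2.2,0,13.8,0.2]]}}

```text
t: 34.2
tcp_pos: [0.6468, -0.0337, 0.0607]
ee_rot: [-3.142, -0.16, 0.051]
contact_force: [0.7, -0.2, -2.1]
opening: 0.0372
```

Emit:
{"name": "carry_out", "arguments": {"rows": [[0,0,0,-0.3,0,1.5,0.2],[0,0,0,-0.4,0,2.5,0.2],[0,0,0,-0.4,0,2.5,0.2]]}}

```text
t: 34.58
tcp_pos: [0.6472, -0.0337, 0.0587]
ee_rot: [3.142, -0.161, 0.051]
contact_force: [0.3, 0.6, -2.2]
opening: 0.0365
```

Emit:
{"name": "carry_out", "arguments": {"rows": [[0,0,0,0,0,0,0.35],[0,0,0,0,0,0,0.5],[0,0,0,0,0,0,0.6],[0,0,0,5,0,-30,0.6],[0,0,0,11,0,-70,0.6]]}}

```text
t: 35.2
tcp_pos: [0.6462, -0.0337, 0.1295]
ee_rot: [-3.142, -0.158, 0.051]
contact_force: [0.2, 0.9, 0.7]
opening: 0.0517
```

Emit:
{"name": "carry_out", "arguments": {"rows": [[0,-4.6,0,0,0,0,0.6],[0,-9.2,0,0,0,0,0.6],[0,-9.2,0,0,0,0,0.6]]}}

```text
t: 35.58
tcp_pos: [0.6488, -0.0334, 0.13]
ee_rot: [3.141, -0.003, 0.052]
contact_force: [-0.2, 0.5, 0.2]
opening: 0.0517
```

Run:
```python
from h import *
s=ctrl.sense(); print(s['t'],s['tcp_pos'],s['ee_rot'],s['opening'])
c=cal('wrist');np.savez('pics/w19.npz',K=c[0],D=c[1],R=c[2],t=c[3])
im=save('wrist','w19.png'); cv2.imwrite('pics/w19raw.png',im); 
im=get_image('side'); crop(im,'s19.png',250,130,380,230,6)
```

```text
35.575 [ 0.64882475 -0.03336095  0.13001593] [ 3.14144251 -0.00330589  0.05150129] 0.051665146217609634
```

View pics/w19.png

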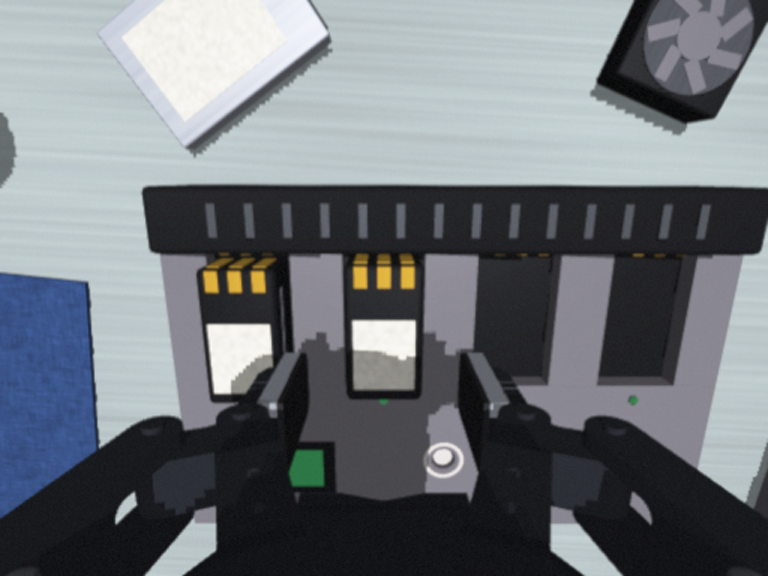

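View pics/s19.png

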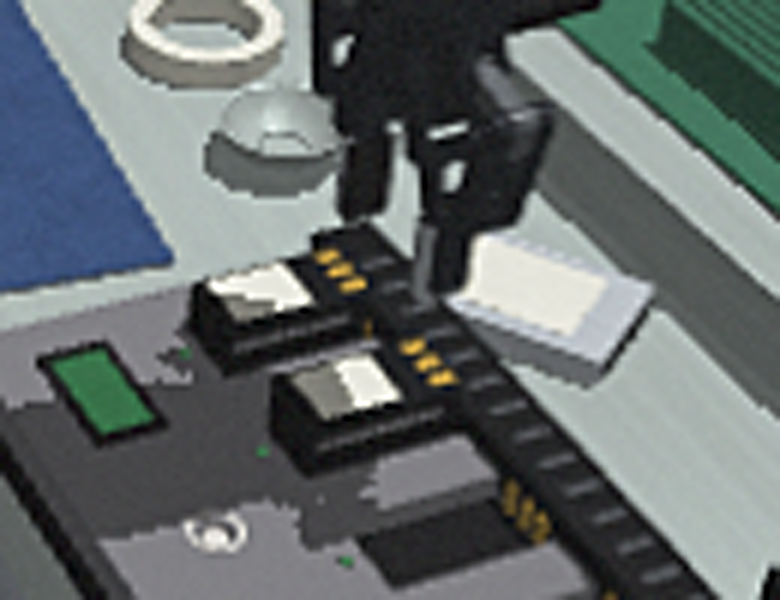

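Pack A is now seated level beside B. Next is pack C on the near part of the mat.

Emit:
{"name": "carry_out", "arguments": {"rows": [[0,0,0,-30,-48,-10,0.65],[0,0,0,-60,-96,-10,0.65],[0,0,0,-90,-144,-10,0.65],[0,0,0,-120,-192,-10,0.65],[0,0,0,-150,-240,-10,0.65]]}}

```text
t: 36.3
tcp_pos: [0.4828, 0.199, 0.1395]
ee_rot: [-3.141, -0.0, 0.05]
contact_force: [0.4, 0.8, 1.0]
opening: 0.0556
```

Emit:
{"name": "carry_out", "arguments": {"rows": [[0,0,-6,-20,-30,0,0.65],[0,0,-11.9,-39,-57,0,0.65],[0,0,-11.9,-39,-57,0,0.65],[0,0,-11.9,-39,-57,0,0.65],[0,0,-11.9,-39,-57,0,0.65]]}}

```text
t: 36.92
tcp_pos: [0.4437, 0.2517, 0.1395]
ee_rot: [3.141, -0.0, 0.256]
contact_force: [-0.3, -0.8, 1.0]
opening: 0.0552
```

Run:
```python
from h import *
s=ctrl.sense(); print(s['t'],s['tcp_pos'],s['ee_rot'],s['opening'],s['joint_pos'].round(2))
c=cal('wrist');np.savez('pics/w20.npz',K=c[0],D=c[1],R=c[2],t=c[3])
im=save('wrist','w20.png'); cv2.imwrite('pics/w20raw.png',im)
```

```text
36.925 [0.44367602 0.25171196 0.13952659] [ 3.14078008e+00 -2.48544099e-04  2.55562451e-01] 0.055224100921852724 [-0.65  0.46  0.05  2.16 -0.05  0.51 -1.87]
```

View pics/w20.png

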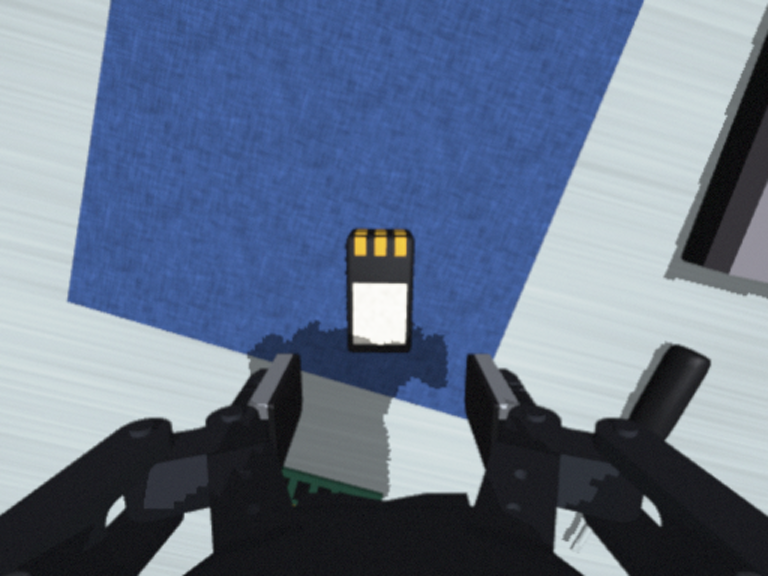

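Run:
```python
from h import *
c=ldc('pics/w20.npz')
p=np.array([(347,236),(414,236),(411,350),(349,350)])/1.5
x,r=fit('wrist',LP,p,[.445,.253,.26],c); print(x.round(4),r.round(1).tolist())
d=x[:2]-[.4437,.2517]; y=.2556; print((d@[np.cos(y),np.sin(y)]).round(4),(d@[np.sin(y),-np.cos(y)]).round(4))
```

```text
[0.4446 0.2535 0.2517] [[-0.9, -1.3], [0.9, -1.1], [0.9, 2.5], [-0.9, 2.3]]
0.0013 -0.0015
```

Emit:
{"name": "carry_out", "arguments": {"rows": [[0,0,0,0.5,-1.8,50,0.65],[0,0,0,0.5,-1.8,95,0.65],[0,0,0,0.5,-1.8,115,0.65],[0,0,0,0.5,-1.8,115,0.65],[0,0,0,0.5,-1.8,115,0.3]]}}

```text
t: 37.6
tcp_pos: [0.4439, 0.2548, 0.0252]
ee_rot: [3.141, -0.001, 0.257]
contact_force: [0.7, -2.0, 0.5]
opening: 0.0388
```

Emit:
{"name": "carry_out", "arguments": {"rows": [[0,0,0,0,0,0,0.2],[0,0,0,0,0,0,0.2],[0,0,0,0,0,0,0.2],[0,0,0,0,0,0,0.2],[0,0,0,0,0,-1,0.2]]}}

```text
t: 38.22
tcp_pos: [0.4431, 0.2552, 0.0258]
ee_rot: [-3.141, -0.0, 0.259]
contact_force: [0.2, -0.3, -2.5]
opening: 0.0367
```

Emit:
{"name": "carry_out", "arguments": {"rows": [[0,0,0,0,0,-50,0.2],[0,0,0,0,0,-100,0.2],[0,0,0,0,0,-130,0.2],[0,0,0,0,0,-130,0.2],[0,0,0,0,0,-130,0.2]]}}

```text
t: 38.85
tcp_pos: [0.442, 0.2546, 0.1547]
ee_rot: [3.141, 0.002, 0.259]
contact_force: [-0.5, -0.6, -2.5]
opening: 0.0368
```

Run:
```python
from h import *
s=ctrl.sense(); print(s['t'],s['tcp_pos'],s['ee_rot'],s['opening'])
c=cal('wrist');np.savez('pics/w21.npz',K=c[0],D=c[1],R=c[2],t=c[3])
im=save('wrist','w21.png'); cv2.imwrite('pics/w21raw.png',im); crop(im,'w21c.png',190,160,320,340,3.3)
```

```text
38.85 [0.44200842 0.25462748 0.15467973] [3.14096102e+00 1.93806883e-03 2.58828868e-01] 0.036825253721398145
```

View pics/w21c.png

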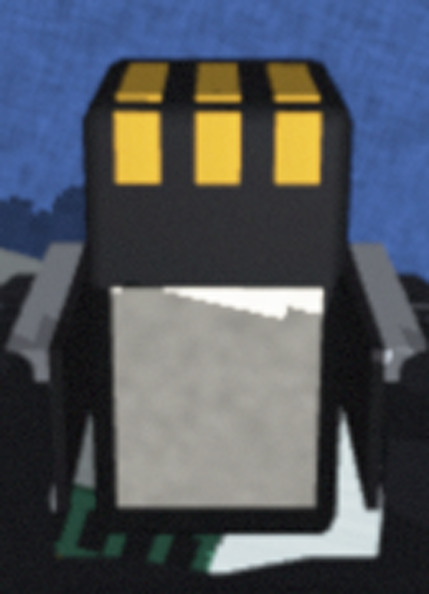

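Run:
```python
from h import *
q=lambda x,y:(190+x/3.3,160+y/3.3)
print(held('pics/w21.npz',np.array([.44201,.25463,.15468]),.2588,[q(218,106),q(218,530),q(82,190),q(350,190)],.0132).round(4))
print(held('pics/w10.npz',np.array([.56735,.21941,.15058]),.3669,[q(218,120),q(218,548)],.016).round(4))
print(held('pics/w14.npz',np.array([.56344,.35448,.15317]),.1699,[q(218,120),q(218,543)],.0133).round(4))
```

```text
[[ 0.0348  0.0002]
 [-0.0329  0.0003]
 [ 0.0227 -0.0188]
 [ 0.0228  0.0186]]
[[ 0.0336  0.0003]
 [-0.0339  0.0004]]
[[ 0.0329  0.0001]
 [-0.0352  0.0003]]
```

Emit:
{"name": "carry_out", "arguments": {"rows": [[0,0,0,15,57,0,0.2],[0,0,0,30,114,0,0.2],[0,0,0,45,171,0,0.2],[0,0,0,60,228,0,0.2],[0,0,0,75,285,0,0.2]]}}

```text
t: 39.52
tcp_pos: [0.588, -0.0028, 0.1535]
ee_rot: [-3.141, 0.004, 0.259]
contact_force: [0.8, 0.4, -2.1]
opening: 0.0366
```

Emit:
{"name": "carry_out", "arguments": {"rows": [[0,0,6,15,57,0,0.2],[0,0,11.9,30,114,0,0.2],[0,0,11.9,30,114,0,0.2],[0,0,11.9,30,114,30,0.2],[0,0,11.9,30,114,55,0.2]]}}

```text
t: 40.15
tcp_pos: [0.6448, -0.1025, 0.0977]
ee_rot: [-3.14, 0.004, 0.052]
contact_force: [0.8, 0.2, -2.9]
opening: 0.0368
```

Emit:
{"name": "carry_out", "arguments": {"rows": [[0,0,0,0,0,0,0.2],[0,0,0,0,0,0,0.2],[0,0,0,0,0,0,0.2]]}}

```text
t: 40.52
tcp_pos: [0.6473, -0.1036, 0.1015]
ee_rot: [3.141, -0.002, 0.051]
contact_force: [0.4, 0.1, -2.3]
opening: 0.0366
```

Run:
```python
from h import *
s=ctrl.sense(); print(s['t'],s['tcp_pos'],s['ee_rot'],s['opening'],s['joint_pos'].round(2))
c=cal('wrist');np.savez('pics/w22.npz',K=c[0],D=c[1],R=c[2],t=c[3])
im=save('wrist','w22.png'); cv2.imwrite('pics/w22raw.png',im)
```

```text
40.525 [ 0.64732619 -0.10363133  0.10154119] [ 3.14129333e+00 -1.79232566e-03  5.12682762e-02] 0.036569274427363456 [ 0.03  0.66  0.09  1.86 -0.1   0.62 -1.34]
```

View pics/w22.png

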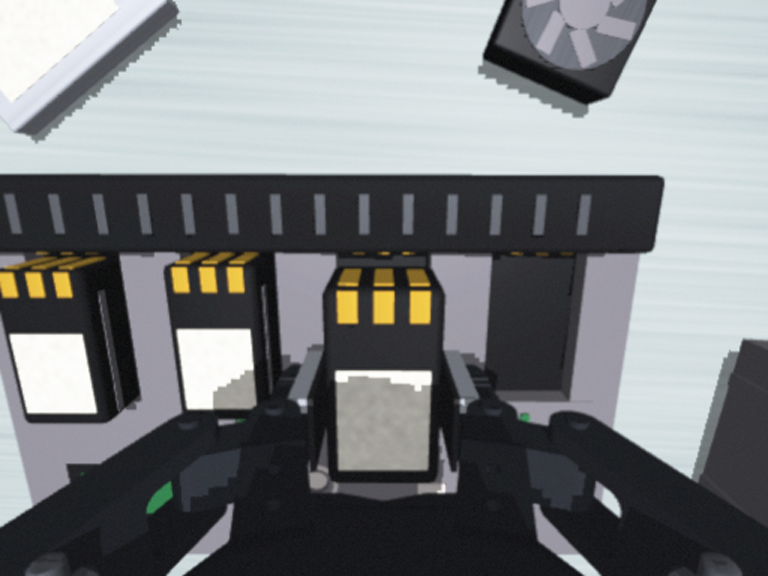

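Emit:
{"name": "carry_out", "arguments": {"rows": [[0,0,0,-2,0.4,8,0.2],[0,0,0,-2,0.4,16,0.2],[0,0,0,-2,0.4,16,0.2],[0,0,0,-2,0.4,16,0.2],[0,0,0,-2,0.4,16,0.2]]}}

```text
t: 41.2
tcp_pos: [0.6448, -0.1043, 0.0847]
ee_rot: [3.141, -0.0, 0.051]
contact_force: [0.2, -0.1, -1.4]
opening: 0.0366
```

Emit:
{"name": "carry_out", "arguments": {"rows": [[0,0,0,0.3,0,6,0.2],[0,0,0,0.3,0,12,0.2],[0,0,0,0.3,0,18,0.2],[0,0,0,0.3,0,23,0.2],[0,0,0,0.3,0,23,0.2]]}}

```text
t: 41.82
tcp_pos: [0.6444, -0.1042, 0.0609]
ee_rot: [-3.141, 0.001, 0.051]
contact_force: [0.0, -1.4, -2.4]
opening: 0.0369
```

Emit:
{"name": "carry_out", "arguments": {"rows": [[0,0,0,0,0,1.5,0.2],[0,0,0,0,0,3,0.2],[0,0,0,0,0,3,0.2]]}}

```text
t: 42.2
tcp_pos: [0.6449, -0.1042, 0.0586]
ee_rot: [3.142, -0.0, 0.051]
contact_force: [0.1, -0.7, -1.8]
opening: 0.0365
```

Emit:
{"name": "carry_out", "arguments": {"rows": [[0,0,0,0,0,0,0.35],[0,0,0,0,0,0,0.5],[0,0,0,0,0,0,0.6],[0,0,0,0,0,-30,0.6],[0,0,0,0,0,-85,0.6]]}}

```text
t: 42.82
tcp_pos: [0.6432, -0.1039, 0.1425]
ee_rot: [-3.141, 0.005, 0.051]
contact_force: [0.8, 0.6, 0.1]
opening: 0.0512
```

Emit:
{"name": "carry_out", "arguments": {"rows": [[0,0,0,-40,-20,-60,0.6],[0,0,0,-60,-40,-110,0.6],[0,0,0,-60,-40,-110,0.6],[0,0,0,-60,-40,-110,0.6]]}}

```text
t: 43.32
tcp_pos: [0.5832, -0.0672, 0.2542]
ee_rot: [3.141, -0.002, 0.051]
contact_force: [0.9, -0.2, -0.2]
opening: 0.0514
```

Run:
```python
from h import *
s=ctrl.sense(); print(s['t'],s['tcp_pos'],s['ee_rot'],s['opening'])
c=cal('wrist');np.savez('pics/w23.npz',K=c[0],D=c[1],R=c[2],t=c[3])
im=save('wrist','w23.png'); cv2.imwrite('pics/w23raw.png',im); 
im=get_image('side'); crop(im,'s23.png',210,130,400,270,4)
im=save('scene','sc23.png')
```

```text
43.325 [ 0.58315236 -0.06724255  0.25416196] [ 3.14136316e+00 -1.67120085e-03  5.14325827e-02] 0.0513595682132648
```

View pics/w23.png

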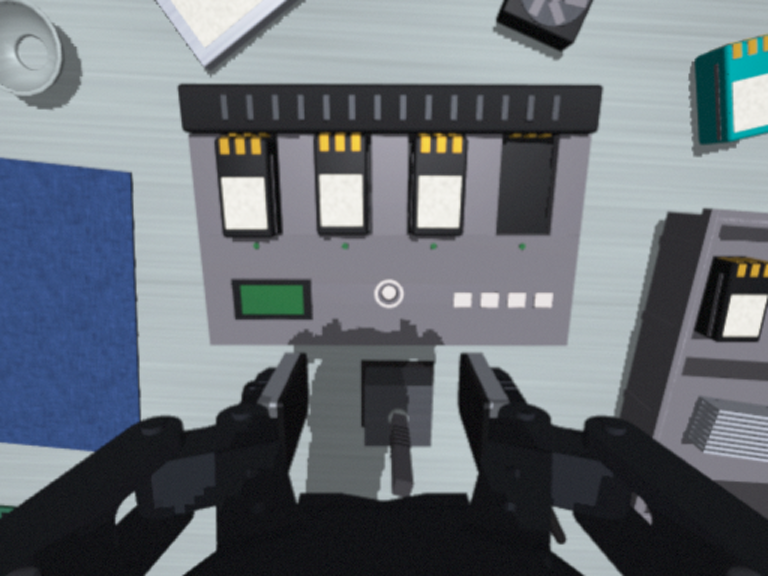

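View pics/s23.png

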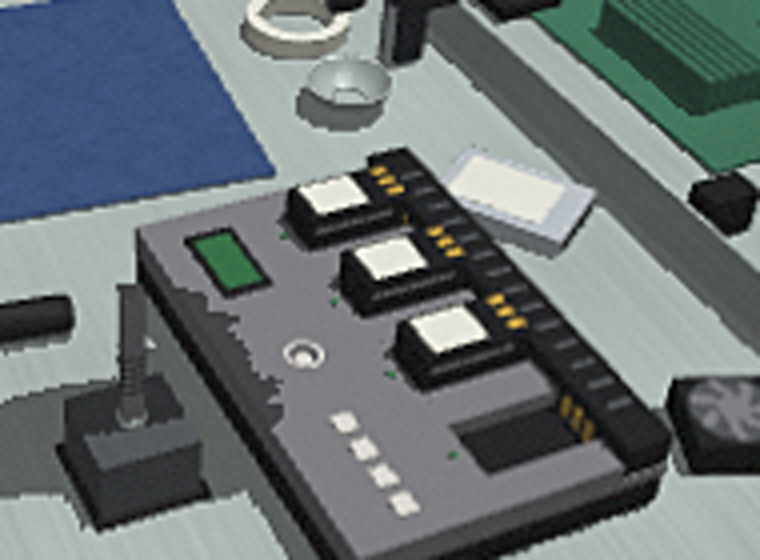

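View pics/sc23.png

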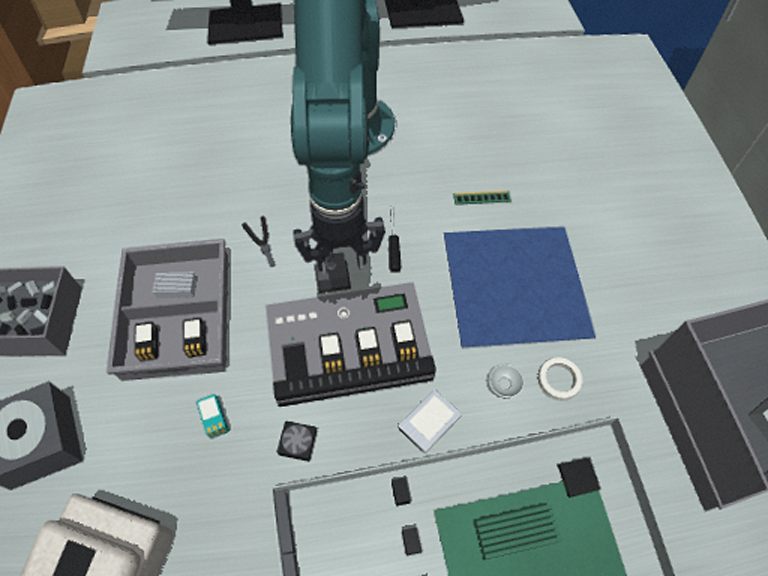

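Run:
```python
from h import *
im=get_image('side'); crop(im,'s24.png',272,160,352,235,10)
c=cal('side')
a=.0508;R=np.array([[np.cos(a),-np.sin(a)],[np.sin(a),np.cos(a)]])
vis=cv2.resize(im[160:235,272:352],None,fx=10,fy=10,interpolation=cv2.INTER_CUBIC)
for (lx,ly,col) in [(.029,.105,(0,0,255)),(.030,.035,(0,255,0)),(.0305,-.035,(255,0,255))]:
    for z in (.071,):
        pts=[np.r_[np.array([.6139,-.0706])+R@np.array([lx+u,ly+v]),z] for u,v in [(.035,.019),(.035,-.019),(-.035,-.019),(-.035,.019)]]
        p=((proj('side',pts,c)-[272,160])*10+5).astype(int)
        cv2.polylines(vis,[p.reshape(-1,1,2)],True,col,1)
cv2.imwrite('pics/s24v.png',vis[:600])
```

```text
(no output)
```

View pics/s24v.png

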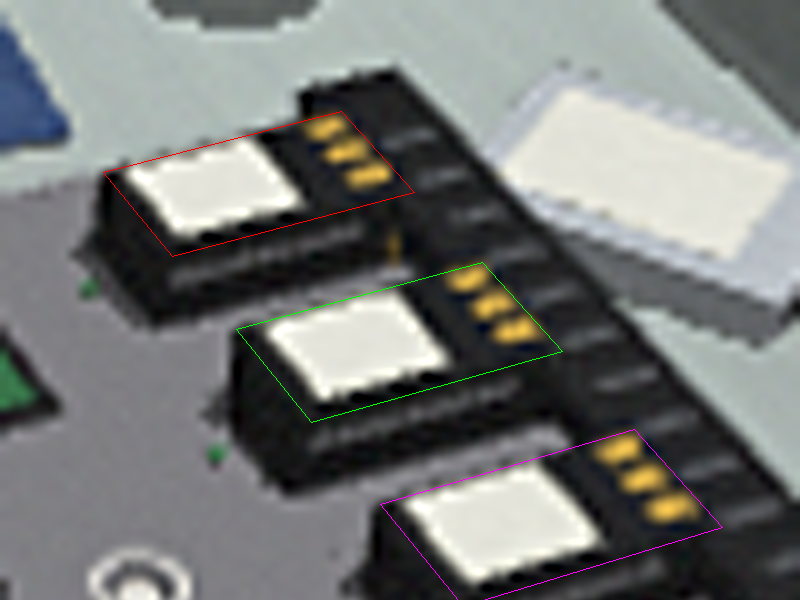

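All three seated packs match the projected outlines at z = 71 mm, so they lie flat. The heat sink and both old packs are in their halves. Next is the stylus.

Run:
```python
from h import *
im=cv2.imread('pics/w23raw.png'); crop(im,'w23s.png',225,180,315,340,3.7)
c=ldc('pics/w23.npz')
get_image('wrist')
for th,z in [('stand_hole',.045),('stylus',.003),('start_top',.044)]:
  for x in finder.pinpoint('wrist',th)[:3]: print(th,np.round(x['position'],1),round(x['conf'],2),onz('wrist',[x['position']],z,c).round(4))
a=.0508;R=np.array([[np.cos(a),-np.sin(a)],[np.sin(a),np.cos(a)]])
print('start',np.array([.6139,-.0706])+R@[-.055,0], onz('wrist',[(389/1.5,293/1.5)],.044,c))
```

```text
stand_hole [267.2 274.9] 0.76 [[ 0.4499 -0.0901  0.045 ]]
stylus [262.5 265.3] 0.75 [[ 0.4413 -0.0854  0.003 ]]
stylus [165.   92.8] 0.59 [[0.6737 0.051  0.003 ]]
start_top [256.2 193.7] 0.63 [[ 0.5597 -0.0696  0.044 ]]
start [ 0.55897095 -0.0733928 ] [[ 0.55778466 -0.07358319  0.044     ]]
```

View pics/w23s.png

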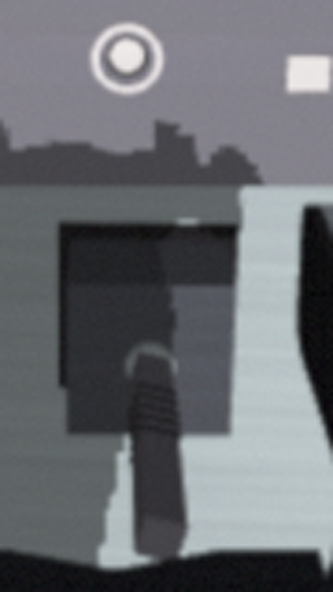

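Run:
```python
from h import *
c=ldc('pics/w23.npz')
q=lambda x,y:(225+x/3.7,180+y/3.7)
L=[(.03,.03,.045),(.03,-.03,.045),(-.03,-.03,.045),(-.03,.03,.045)]
p,r=fit('wrist',L,[q(66,285),q(234,287),q(230,434),q(66,434)],[.45,-.085,.05],c); print(p.round(4),r.round(1).tolist())
print(onz('wrist',[q(66,285),q(234,287),q(230,434),q(66,434)],.045,c).round(4))
print(onz('wrist',[q(152,362)],.048,c), onz('wrist',[q(160,538)],.14,c))
```

```text
[ 0.4456 -0.0878  0.0477] [[-0.3, -0.0], [0.4, -0.4], [-0.0, 0.3], [-0.0, 0.1]]
[[ 0.4741 -0.0568  0.045 ]
 [ 0.4764 -0.1158  0.045 ]
 [ 0.4175 -0.1192  0.045 ]
 [ 0.4144 -0.0593  0.045 ]]
[[ 0.44723368 -0.088669    0.048     ]] [[ 0.44684755 -0.08757371  0.14      ]]
```

Emit:
{"name": "carry_out", "arguments": {"rows": [[0,0,0,-45,5,10,0.6],[0,0,0,-90,10,20,0.6],[0,0,0,-138,14,35,0.6],[0,0,0,-138,14,35,0.6],[0,0,0,-138,14,35,0.6]]}}

```text
t: 44.35
tcp_pos: [0.4467, -0.0885, 0.2188]
ee_rot: [3.141, -0.001, 0.051]
contact_force: [1.4, -0.5, 0.4]
opening: 0.0511
```

Run:
```python
from h import *
s=ctrl.sense(); print(s['t'],s['tcp_pos'],s['ee_rot'],s['opening'],s['joint_pos'].round(2))
c=cal('wrist');np.savez('pics/w25.npz',K=c[0],D=c[1],R=c[2],t=c[3])
im=save('wrist','w25.png'); cv2.imwrite('pics/w25raw.png',im)
im=get_image('side'); crop(im,'s25.png',200,130,330,270,4.2)
```

```text
44.35 [ 0.44671432 -0.08847961  0.21876772] [ 3.14136170e+00 -1.37505479e-03  5.06687031e-02] 0.05111160912555134 [-0.01  0.27  0.13  2.21 -0.06  0.65 -1.36]
```

View pics/w25.png

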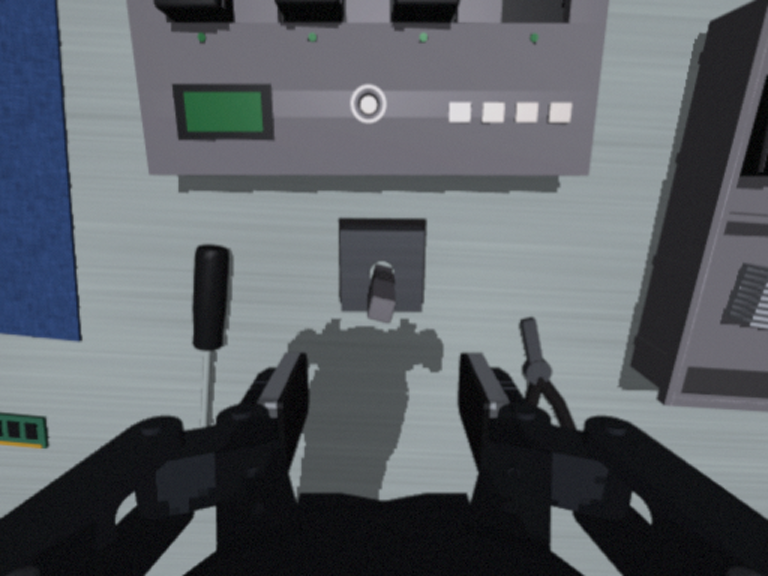

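View pics/s25.png

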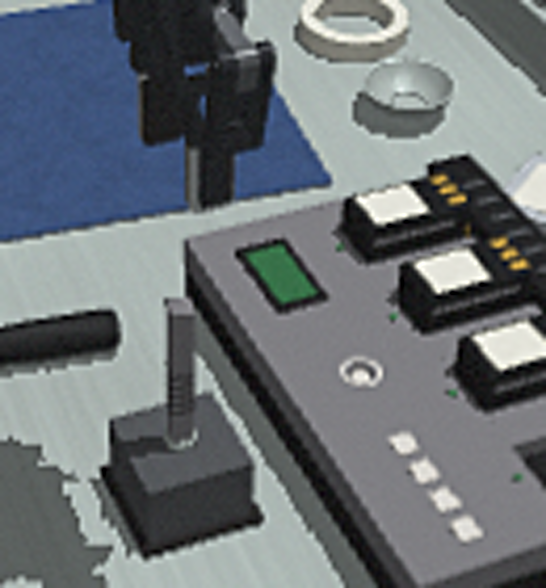

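Run:
```python
from h import *
im=cv2.imread('pics/w25raw.png'); crop(im,'w25c.png',215,140,295,220,7.4)
```

```text
(no output)
```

View pics/w25c.png

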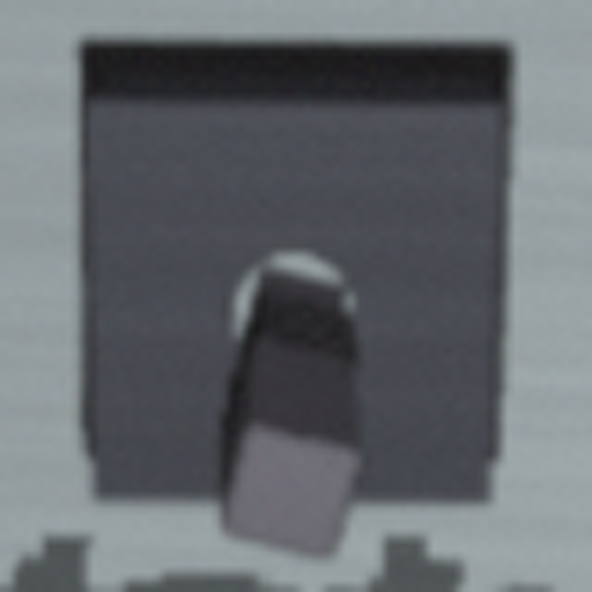

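Run:
```python
from h import *
c=ldc('pics/w25.npz')
q=lambda x,y:(215+x/7.4,140+y/7.4)
h=.0065
L=[(h,h,.14),(h,-h,.14),(-h,-h,.14),(-h,h,.14)]
p,r=fit('wrist',L,[q(250,425),q(360,455),q(338,558),q(225,530)],[.446,-.088,-.1],c); print(p.round(4),r.round(1).tolist())
L=[(.03,.03,.045),(.03,-.03,.045),(-.03,-.03,.045),(-.03,.03,.045)]
p,r=fit('wrist',L,[q(88,100),q(507,100),q(494,498),q(94,498)],[.446,-.088,0.05],c); print('stand',p.round(4),r.round(1).tolist())
```

```text
[ 0.4466 -0.0879 -0.1901] [[-0.2, -0.6], [1.2, -0.8], [0.1, 0.7], [-0.7, 0.7]]
stand [ 0.4466 -0.0881  0.0476] [[-0.1, -0.2], [-0.2, 0.0], [-0.0, 0.2], [0.2, 0.0]]
```

Emit:
{"name": "carry_out", "arguments": {"rows": [[0,0,7,0,0,20,0.6],[0,0,13.8,0,0,50,0.6],[0,0,13.8,0,0,90,0.6],[0,0,13.8,0,0,90,0.6],[0,0,13.8,0,0,90,0.6]]}}

```text
t: 45.08
tcp_pos: [0.4472, -0.0885, 0.1293]
ee_rot: [-3.142, -0.002, -0.19]
contact_force: [0.2, 0.3, 0.5]
opening: 0.0511
```

Emit:
{"name": "carry_out", "arguments": {"rows": [[0,0,0,0,-0.4,25,0.6],[0,0,0,0,-0.4,48,0.6],[0,0,0,0,-0.4,48,0.6],[0,0,0,0,-0.4,48,0.6]]}}

```text
t: 45.58
tcp_pos: [0.4471, -0.0882, 0.0819]
ee_rot: [-3.141, -0.003, -0.19]
contact_force: [-0.5, -0.0, 0.7]
opening: 0.0513
```

Run:
```python
from h import *
s=ctrl.sense(); print(s['t'],s['tcp_pos'],s['ee_rot'],s['opening'],s['contact_force'])
im=save('wrist','w26.png')
im=get_image('side'); crop(im,'s26.png',200,130,330,270,4.2)
```

```text
45.575 [ 0.44706612 -0.08816217  0.08189169] [-3.14138953e+00 -2.64128479e-03 -1.90090644e-01] 0.0512656734416507 [-0.4836642  -0.02509839  0.67838495]
```

View pics/w26.png

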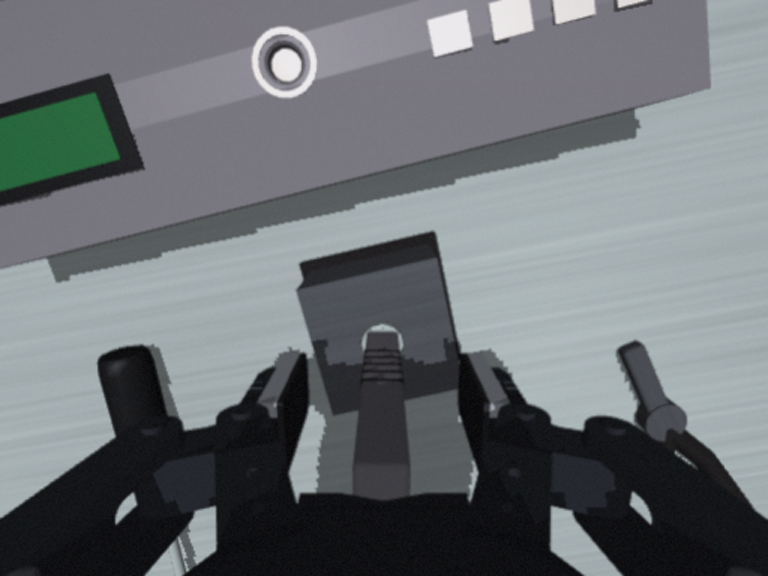

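View pics/s26.png

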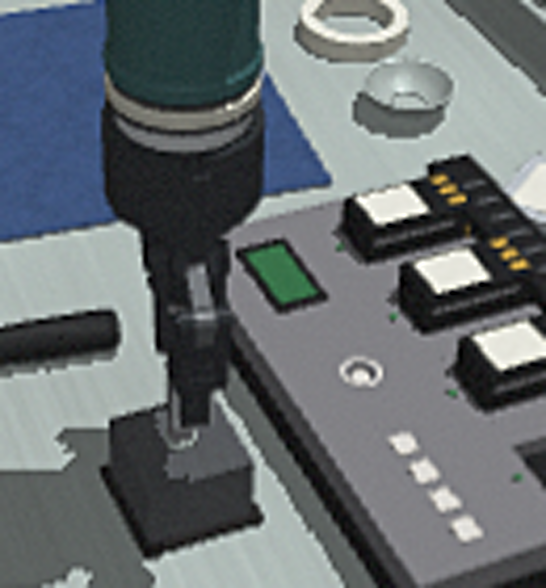

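The stylus stands vertical at column 383 between the fingers. I close on it and lift it.

Emit:
{"name": "carry_out", "arguments": {"rows": [[0,0,0,0,0,0,0.05],[0,0,0,0,0,0,0.05],[0,0,0,0,0,0,0.05],[0,0,0,0,0,0,0.05],[0,0,0,0,0,0,0.05]], "newtons": 80}}

```text
t: 46.3
tcp_pos: [0.446, -0.088, 0.081]
ee_rot: [-3.142, -0.0, -0.19]
contact_force: [-1.0, 0.4, 5.1]
opening: 0.0119
```

Emit:
{"name": "carry_out", "arguments": {"rows": [[0,0,0,0,0,0,0.05],[0,0,0,0,0,-10,0.05],[0,0,0,0,0,-30,0.05],[0,0,0,0,0,-60,0.05],[0,0,0,0,0,-100,0.05]]}}

```text
t: 46.92
tcp_pos: [0.445, -0.0878, 0.1813]
ee_rot: [3.141, 0.002, -0.19]
contact_force: [1.0, 0.2, -1.0]
opening: 0.0121
```

Emit:
{"name": "carry_out", "arguments": {"rows": [[0,0,0,0,0,0,0.05],[0,0,0,0,0,0,0.05]]}}

```text
t: 47.18
tcp_pos: [0.4454, -0.0877, 0.1805]
ee_rot: [-3.142, 0.0, -0.19]
contact_force: [-1.1, -0.0, -1.2]
opening: 0.0123
```

Run:
```python
from h import *
s=ctrl.sense(); print(s['t'],s['tcp_pos'],s['ee_rot'],s['opening'],s['contact_force'],s['joint_pos'].round(2))
c=cal('wrist');np.savez('pics/w27.npz',K=c[0],D=c[1],R=c[2],t=c[3])
im=save('wrist','w27.png');cv2.imwrite('pics/w27raw.png',im)
im=get_image('side'); cv2.imwrite('pics/s27raw.png',im); crop(im,'s27.png',190,90,330,270,3.3)
im=get_image('scene'); cv2.imwrite('pics/sc27raw.png',im); crop(im,'sc27.png',170,120,290,240,5)
```

```text
47.175 [ 0.44539717 -0.08774151  0.18048289] [-3.14153482e+00  3.52512043e-04 -1.89687990e-01] 0.012277515042989197 [-1.1186827  -0.02921936 -1.15202182] [-0.05  0.34  0.18  2.25 -0.12  0.56 -1.54]
```

View pics/w27.png

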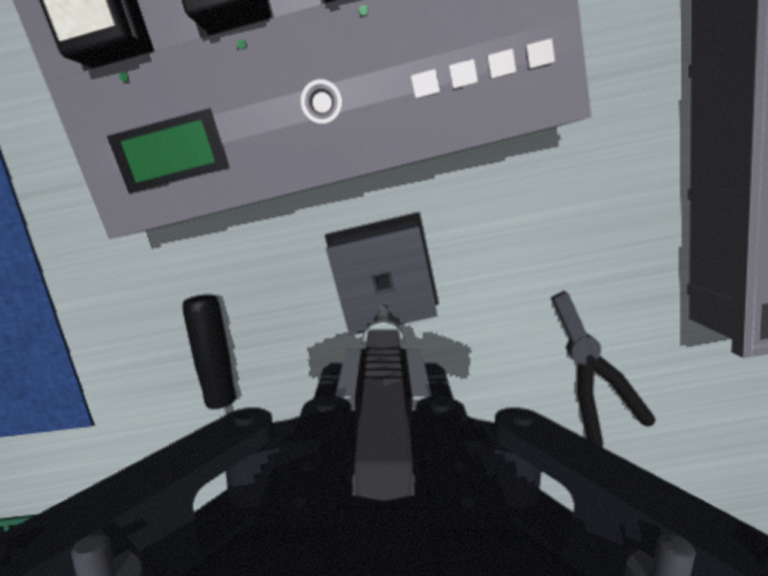

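View pics/s27.png

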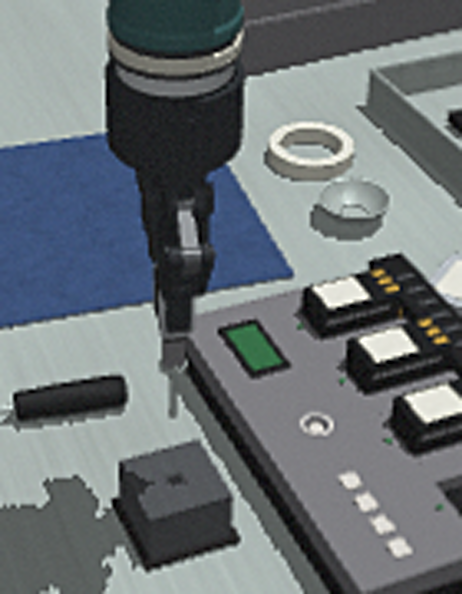

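View pics/sc27.png

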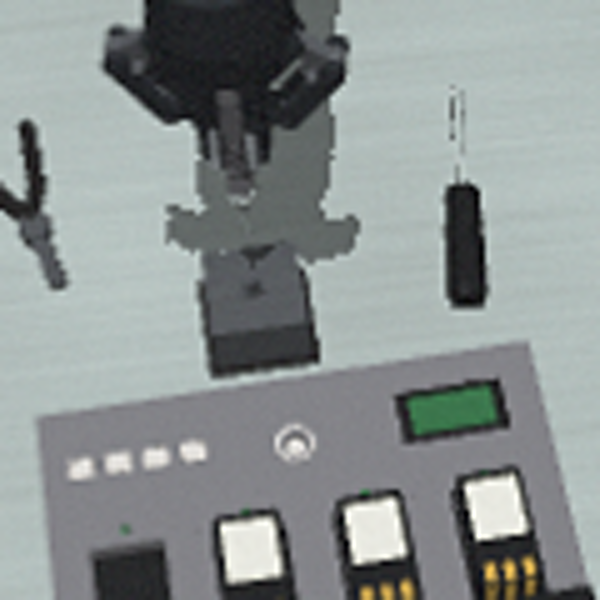

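Run:
```python
from h import *
tip=[.4454,-.0877,.1025]
cw=ldc('pics/w27.npz')
print('w',proj('wrist',[tip],cw)*1.5,'s',(proj('side',[tip])-[190,90])*3.3,'sc',(proj('scene',[tip])-[170,120])*5)
print('hole',onz('wrist',[(383/1.5,281.5/1.5)],.045,cw),'btn',onz('wrist',[(321/1.5,101.5/1.5)],.044,cw))
im=cv2.imread('pics/w27raw.png'); crop(im,'w27c.png',225,170,285,245,8)
im=cv2.imread('pics/s27raw.png'); crop(im,'s27c.png',220,180,265,260,7.5)
```

```text
w [[383.36356921 309.65819791]] s [[174.88189487 416.49771597]] sc [[249.30771124 235.89104799]]
hole [[ 0.44669903 -0.08782158  0.045     ]] btn [[ 0.55867122 -0.07250876  0.044     ]]
```

View pics/w27c.png

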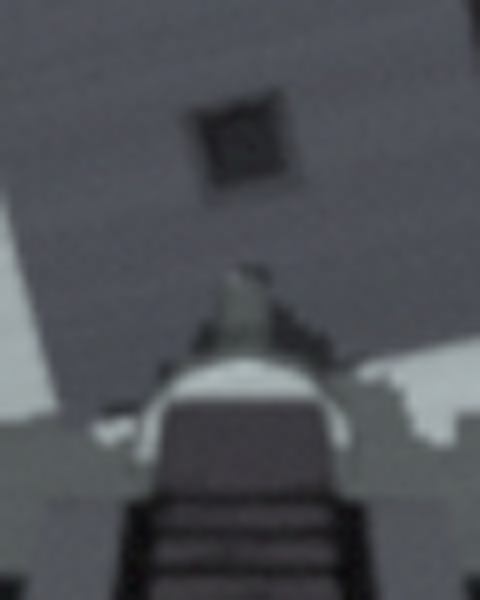

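View pics/s27c.png

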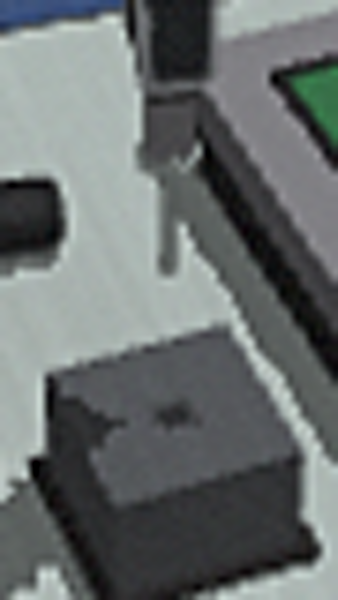

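The held stylus matches the projection: the tip lies 78 mm below the TCP and vertical. I move over the button at (0.5587, -0.073).

Emit:
{"name": "carry_out", "arguments": {"rows": [[0,0,0,40,-13,0,0.05],[0,0,0,80,-26,10,0.05],[0,0,0,108.5,-36,30,0.05],[0,0,0,108.5,-36,30,0.05],[0,0,0,108.5,-36,30,0.05]]}}

```text
t: 47.95
tcp_pos: [0.5575, -0.0734, 0.1496]
ee_rot: [3.141, 0.003, -0.19]
contact_force: [-0.4, -0.1, -0.6]
opening: 0.0119
```

Run:
```python
from h import *
s=ctrl.sense(); print(s['t'],s['tcp_pos'],s['ee_rot'],s['opening'],s['contact_force'],s['qvel'].round(3))
c=cal('wrist');np.savez('pics/w28.npz',K=c[0],D=c[1],R=c[2],t=c[3])
im=save('wrist','w28.png');cv2.imwrite('pics/w28raw.png',im); crop(im,'w28c.png',205,140,305,230,6)
im=get_image('side'); crop(im,'s28.png',240,160,330,250,6)
print(proj('wrist',[np.r_[s['tcp_pos'][:2],s['tcp_pos'][2]-.078]],c)*1.5)
```

```text
47.95 [ 0.55746291 -0.07336892  0.14958607] [ 3.14080495  0.00345857 -0.19035514] 0.011928039277014427 [-0.36684885 -0.05625065 -0.60845235] [ 0.002 -0.023  0.008  0.01   0.    -0.002  0.001]
[[383.36493695 309.21061841]]
```

View pics/w28c.png

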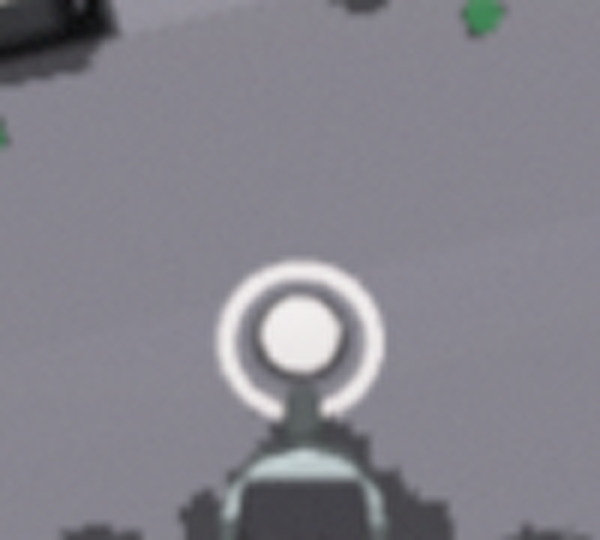

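View pics/s28.png

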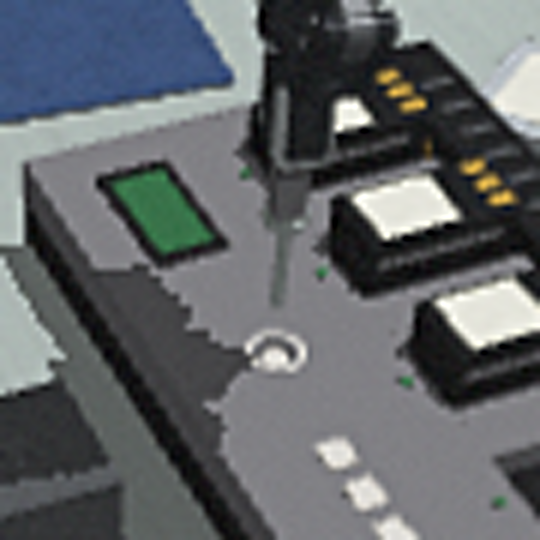

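Run:
```python
from h import *
c=ldc('pics/w28.npz')
print(onz('wrist',[(205+301/6,140+335/6)],.044,c),onz('wrist',[(205+300/6,140+341/6)],.047,c), ctrl.sense()['tcp_pos'])
```

```text
[[ 0.55832884 -0.07325046  0.044     ]] [[ 0.55828301 -0.07309214  0.047     ]] [ 0.55763904 -0.07357079  0.15046965]
```

Emit:
{"name": "carry_out", "arguments": {"rows": [[0,0,0,0.7,0,10,0.05],[0,0,0,0.7,0,20,0.05],[0,0,0,0.7,0,24,0.05],[0,0,0,0.7,0,24,0.05],[0,0,0,0.7,0,24,0.05]]}}

```text
t: 48.68
tcp_pos: [0.5601, -0.0732, 0.1266]
ee_rot: [3.142, -0.0, -0.19]
contact_force: [0.8, 0.3, -0.4]
opening: 0.012
```

Run:
```python
from h import *
s=ctrl.sense(); print(s['t'],s['tcp_pos'],s['ee_rot'],s['contact_force'])
im=get_image('wrist'); crop(im,'w29c.png',205,140,305,230,6)
im=get_image('side'); crop(im,'s29.png',240,160,330,250,6)
```

```text
48.675 [ 0.56006831 -0.07323452  0.12664029] [ 3.14156024e+00 -2.49688162e-04 -1.89901171e-01] [ 0.84155001  0.29571589 -0.36281807]
```

View pics/w29c.png

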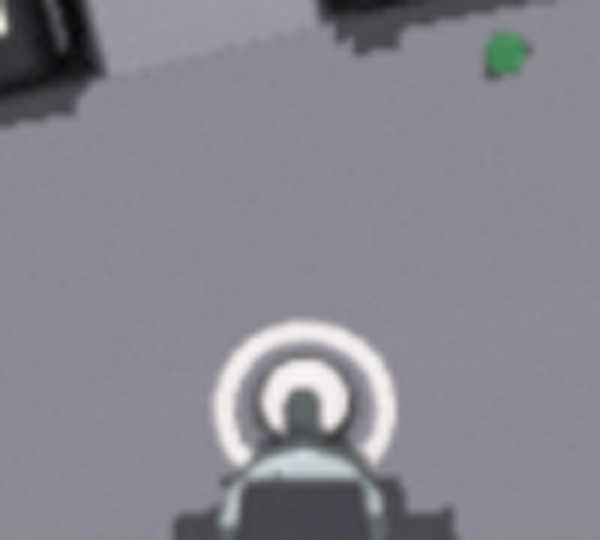

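View pics/s29.png

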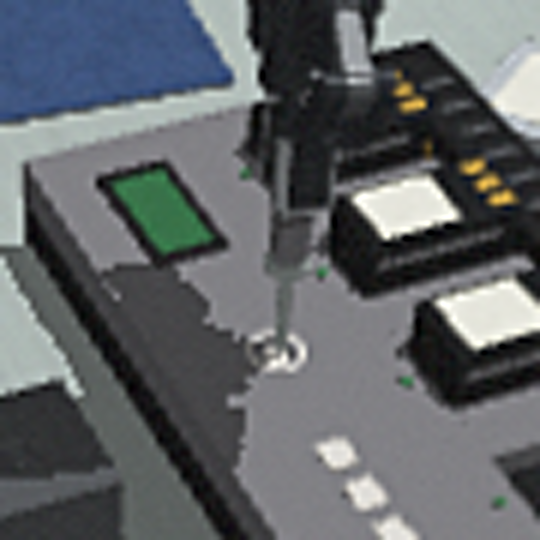

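The tip is over the cap. I nudge it -1.5 mm and press.

Emit:
{"name": "carry_out", "arguments": {"rows": [[0,0,0,-1.5,0,2,0.05],[0,0,0,-1.5,0,5,0.05],[0,0,0,-1.5,0,8,0.05],[0,0,0,-1.5,0,10,0.05],[0,0,0,-1.5,0,10,0.05]]}}

```text
t: 49.4
tcp_pos: [0.5587, -0.073, 0.1176]
ee_rot: [-3.141, -0.0, -0.19]
contact_force: [-1.0, 0.3, 10.0]
opening: 0.0116
```

Force is 10 N with the tip at z ≈ 0.0396, so the button is at the bottom of its travel. I hold it.

Emit:
{"name": "carry_out", "arguments": {"rows": [[0,0,0,0,0,0,0.05],[0,0,0,0,0,0,0.05],[0,0,0,0,0,0,0.05],[0,0,0,0,0,0,0.05],[0,0,0,0,0,0,0.05]]}}

```text
t: 50.02
tcp_pos: [0.5587, -0.073, 0.1177]
ee_rot: [-3.141, -0.0, -0.19]
contact_force: [-2.3, 0.8, 9.2]
opening: 0.0118
```

Emit:
{"name": "carry_out", "arguments": {"rows": [[0,0,0,0,0,0,0.05],[0,0,0,0,0,0,0.05],[0,0,0,0,0,0,0.05],[0,0,0,0,0,0,0.05],[0,0,0,0,0,0,0.05]]}}

```text
t: 50.65
tcp_pos: [0.5587, -0.073, 0.1176]
ee_rot: [-3.141, -0.0, -0.19]
contact_force: [-1.4, 1.6, 9.8]
opening: 0.0116
```

Emit:
{"name": "carry_out", "arguments": {"rows": [[0,0,0,0,0,0,0.05],[0,0,0,0,0,0,0.05],[0,0,0,0,0,0,0.05],[0,0,0,0,0,0,0.05],[0,0,0,0,0,0,0.05]]}}

```text
t: 51.28
tcp_pos: [0.5587, -0.073, 0.1176]
ee_rot: [-3.141, -0.0, -0.19]
contact_force: [-2.5, 0.7, 9.3]
opening: 0.0118
```

Run:
```python
from h import *
s=ctrl.sense(); print(s['t'],s['tcp_pos'],s['ee_rot'],s['contact_force'],s['opening'])
im=get_image('wrist'); crop(im,'w30c.png',205,140,305,230,6)
im=get_image('side'); crop(im,'s30.png',240,160,330,250,6)
```

```text
51.275 [ 0.55866699 -0.07297363  0.11764823] [-3.14125735e+00 -2.49127031e-04 -1.90086983e-01] [-2.51627853  0.74252133  9.28823992] 0.011849427640589117
```

View pics/w30c.png

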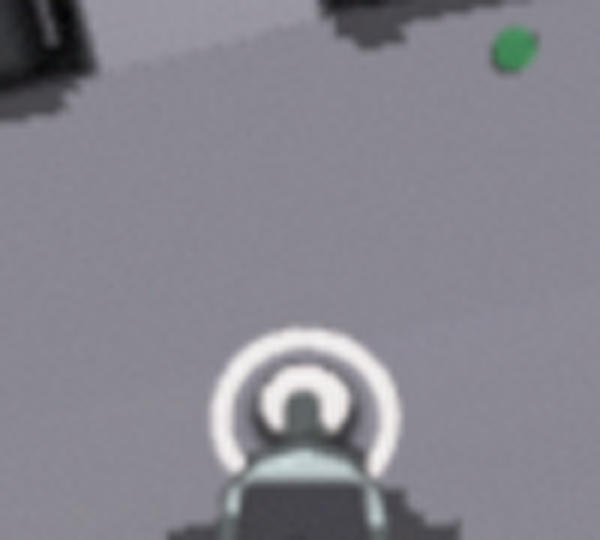

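View pics/s30.png

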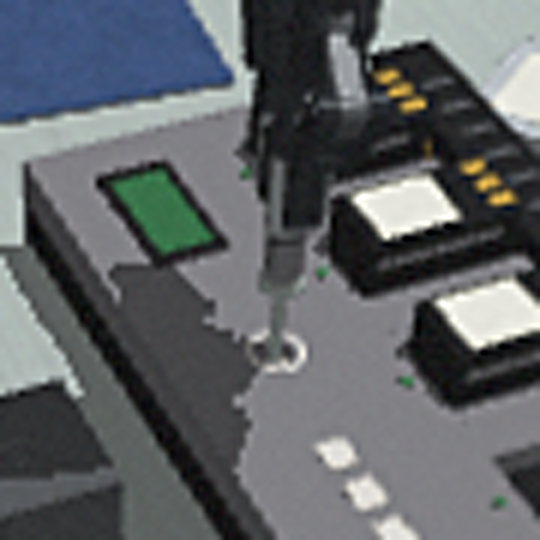

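The cap has sunk (offset from the ring grew from 5 to 12 px in the crop) and the force is steady. I keep holding well past 3 s.

Emit:
{"name": "carry_out", "arguments": {"rows": [[0,0,0,0,0,0.5,0.05],[0,0,0,0,0,0.5,0.05],[0,0,0,0,0,0.5,0.05],[0,0,0,0,0,0.5,0.05],[0,0,0,0,0,0.5,0.05]]}}

```text
t: 52.0
tcp_pos: [0.5587, -0.073, 0.1175]
ee_rot: [-3.141, -0.0, -0.19]
contact_force: [-2.3, 1.1, 13.1]
opening: 0.0116
```

Emit:
{"name": "carry_out", "arguments": {"rows": [[0,0,0,0,0,0,0.05],[0,0,0,0,0,0,0.05],[0,0,0,0,0,0,0.05],[0,0,0,0,0,0,0.05],[0,0,0,0,0,0,0.05]]}}

```text
t: 52.62
tcp_pos: [0.5588, -0.073, 0.1175]
ee_rot: [-3.141, -0.0, -0.19]
contact_force: [-2.2, -0.3, 11.9]
opening: 0.0122
```

Emit:
{"name": "carry_out", "arguments": {"rows": [[0,0,0,0,0,0,0.05],[0,0,0,0,0,0,0.05],[0,0,0,0,0,0,0.05],[0,0,0,0,0,0,0.05],[0,0,0,0,0,0,0.05]]}}

```text
t: 53.25
tcp_pos: [0.5588, -0.073, 0.1175]
ee_rot: [-3.141, -0.0, -0.19]
contact_force: [-1.5, 0.3, 11.5]
opening: 0.0116
```

Emit:
{"name": "carry_out", "arguments": {"rows": [[0,0,0,0,0,0,0.05],[0,0,0,0,0,0,0.05],[0,0,0,0,0,0,0.05],[0,0,0,0,0,0,0.05],[0,0,0,0,0,0,0.05]]}}

```text
t: 53.88
tcp_pos: [0.5587, -0.073, 0.1175]
ee_rot: [-3.141, -0.0, -0.19]
contact_force: [-2.9, 0.9, 12.8]
opening: 0.0122
```

Emit:
{"name": "carry_out", "arguments": {"rows": [[0,0,0,0,0,-8,0.05],[0,0,0,0,0,-20,0.05],[0,0,0,0,0,-40,0.05],[0,0,0,0,0,-63,0.05],[0,0,0,0,0,-63,0.05]]}}

```text
t: 54.5
tcp_pos: [0.5598, -0.0731, 0.1808]
ee_rot: [-3.141, -0.004, -0.19]
contact_force: [0.3, -0.3, 0.0]
opening: 0.0116
```

Emit:
{"name": "carry_out", "arguments": {"rows": [[0,0,0,-40,13,0,0.05],[0,0,0,-80,26,0,0.05],[0,0,0,-108,36,0,0.05],[0,0,0,-108,36,20,0.05],[0,0,0,-108,36,38,0.05]]}}

```text
t: 55.12
tcp_pos: [0.4448, -0.0879, 0.1402]
ee_rot: [3.141, 0.0, -0.19]
contact_force: [-0.1, 0.7, -0.1]
opening: 0.0119
```

Emit:
{"name": "carry_out", "arguments": {"rows": [[0,0,0,0,0,0,0.05],[0,0,0,0,0,0,0.05],[0,0,0,0,0,0,0.05]]}}

```text
t: 55.5
tcp_pos: [0.4461, -0.0879, 0.1415]
ee_rot: [-3.142, -0.001, -0.19]
contact_force: [-0.2, 0.2, -1.2]
opening: 0.0119
```

Run:
```python
from h import *
s=ctrl.sense(); print(s['t'],s['tcp_pos'],s['ee_rot'],s['contact_force'],s['opening'],s['qvel'].round(3))
c=cal('wrist');np.savez('pics/w31.npz',K=c[0],D=c[1],R=c[2],t=c[3])
im=get_image('wrist'); cv2.imwrite('pics/w31raw.png',im); crop(im,'w31c.png',205,150,305,240,6)
im=get_image('side'); crop(im,'s31.png',215,180,275,260,7)
print((proj('side',[[.4467,-.0879,.045],np.r_[s['tcp_pos'][:2],s['tcp_pos'][2]-.078]])-[215,180])*7)
print((proj('wrist',[[.4467,-.0879,.045],np.r_[s['tcp_pos'][:2],s['tcp_pos'][2]-.078]],c)-[205,150])*6)
```

```text
55.5 [ 0.44605944 -0.08793254  0.14151683] [-3.14157431e+00 -1.08063879e-03 -1.89822294e-01] [-0.19320513  0.19866977 -1.24985262] 0.011946944982548913 [-0.    -0.004 -0.001 -0.    -0.    -0.     0.001]
[[199.67392321 385.26511113]
 [197.95362003 344.38360357]]
[[302.43239185 296.43794841]
 [303.80514351 339.45777186]]
```

View pics/w31c.png

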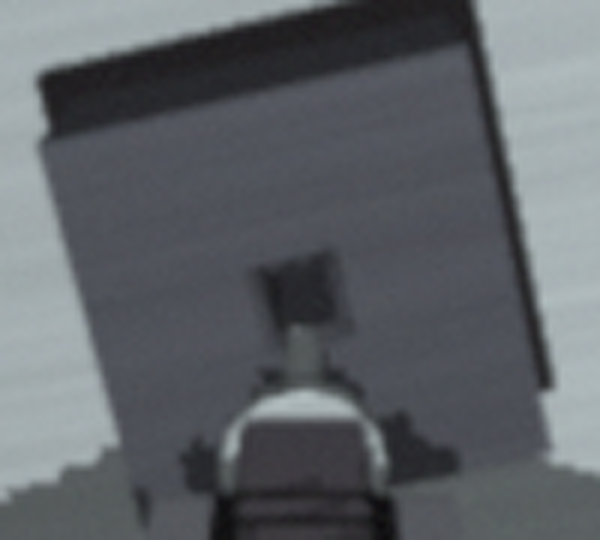

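View pics/s31.png

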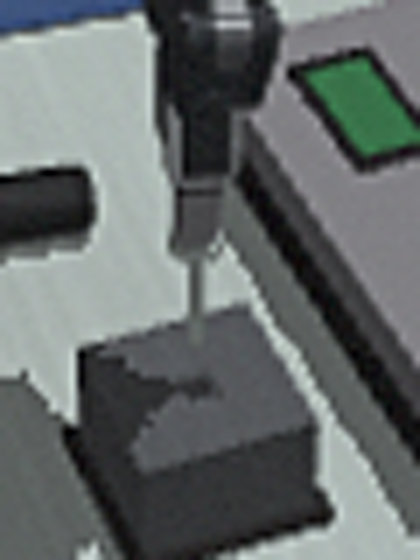

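Emit:
{"name": "carry_out", "arguments": {"rows": [[0,0,0,0.5,0,6,0.05],[0,0,0,0.5,0,14,0.05],[0,0,0,0.5,0,14,0.05],[0,0,0,0.5,0,14,0.05]]}}

```text
t: 56.1
tcp_pos: [0.446, -0.088, 0.1269]
ee_rot: [3.141, 0.0, -0.19]
contact_force: [0.2, -0.1, 0.6]
opening: 0.0118
```

Run:
```python
from h import *
s=ctrl.sense(); print(s['t'],s['tcp_pos'],s['contact_force'])
im=get_image('wrist'); crop(im,'w32c.png',205,150,305,240,6)
```

```text
56.1 [ 0.44595624 -0.08801743  0.12686303] [ 0.23790076 -0.13358416  0.55945945]
```

View pics/w32c.png

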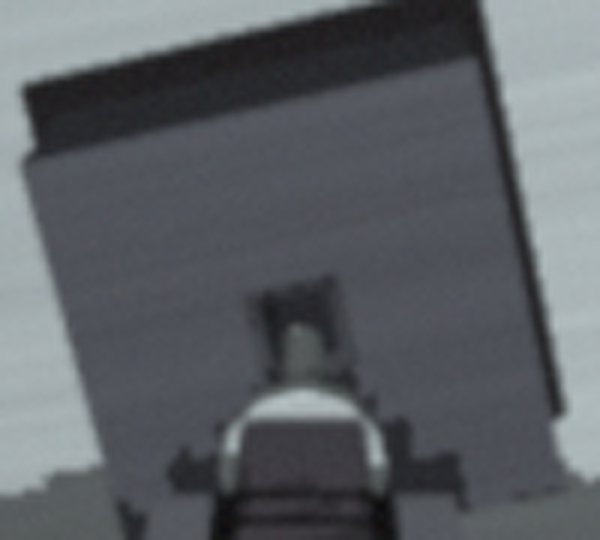

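Emit:
{"name": "carry_out", "arguments": {"rows": [[0,0,0,0.7,0,5,0.05],[0,0,0,0.7,0,10,0.05],[0,0,0,0.7,0,15,0.05],[0,0,0,0.7,0,15,0.05]]}}

```text
t: 56.65
tcp_pos: [0.4464, -0.0881, 0.1116]
ee_rot: [3.141, 0.001, -0.19]
contact_force: [0.5, -1.0, 0.1]
opening: 0.0119
```

Emit:
{"name": "carry_out", "arguments": {"rows": [[0,0,0,0,0,8,0.05],[0,0,0,0,0,16,0.05],[0,0,0,0,0,24,0.05],[0,0,0,0,0,29,0.05],[0,0,0,0,0,29,0.05]]}}

```text
t: 57.28
tcp_pos: [0.4465, -0.0881, 0.0826]
ee_rot: [3.141, 0.001, -0.19]
contact_force: [-0.2, 1.0, -0.1]
opening: 0.0118
```

Emit:
{"name": "carry_out", "arguments": {"rows": [[0,0,0,0,0,1,0.05],[0,0,0,0,0,1.5,0.05],[0,0,0,0,0,1.5,0.05]]}}

```text
t: 57.65
tcp_pos: [0.4469, -0.0881, 0.0817]
ee_rot: [3.142, -0.0, -0.19]
contact_force: [-0.2, -0.4, -0.4]
opening: 0.0119
```

Seated within about 1 mm of the grasp height. I release and rise.

Emit:
{"name": "carry_out", "arguments": {"rows": [[0,0,0,0,0,0,0.2],[0,0,0,0,0,0,0.4],[0,0,0,0,0,0,0.5],[0,0,0,0,0,0,0.5],[0,0,0,0,0,0,0.5]]}}

```text
t: 58.28
tcp_pos: [0.4468, -0.0881, 0.0815]
ee_rot: [3.142, 0.0, -0.19]
contact_force: [-0.1, -0.1, 0.6]
opening: 0.0427
```

Emit:
{"name": "carry_out", "arguments": {"rows": [[0,0,0,0,0,-20,0.5],[0,0,0,0,0,-60,0.5],[0,0,0,0,0,-110,0.5],[0,0,0,20,0,-170,0.5],[0,0,0,60,0,-200,0.5]]}}

```text
t: 58.9
tcp_pos: [0.5056, -0.0996, 0.2848]
ee_rot: [-3.141, -0.003, -0.19]
contact_force: [0.7, 0.4, -0.8]
opening: 0.0427
```

Emit:
{"name": "carry_out", "arguments": {"rows": [[0,0,0,0,0,0,0.5],[0,0,0,0,0,0,0.5],[0,0,0,0,0,0,0.5]]}}

```text
t: 59.28
tcp_pos: [0.5035, -0.0991, 0.28]
ee_rot: [3.141, 0.004, -0.19]
contact_force: [-0.4, 0.3, -0.4]
opening: 0.0428
```

Run:
```python
from h import *
s=ctrl.sense(); print(s['t'],s['tcp_pos'],s['contact_force'],s['opening'])
c=cal('wrist');np.savez('pics/w33.npz',K=c[0],D=c[1],R=c[2],t=c[3])
im=save('wrist','w33.png'); cv2.imwrite('pics/w33raw.png',im)
save('side','s33.png'); save('scene','sc33.png')
```

```text
59.275 [ 0.50353715 -0.09913632  0.28002313] [-0.37405345  0.2908101  -0.35532739] 0.042770839498262325
```

View pics/w33.png

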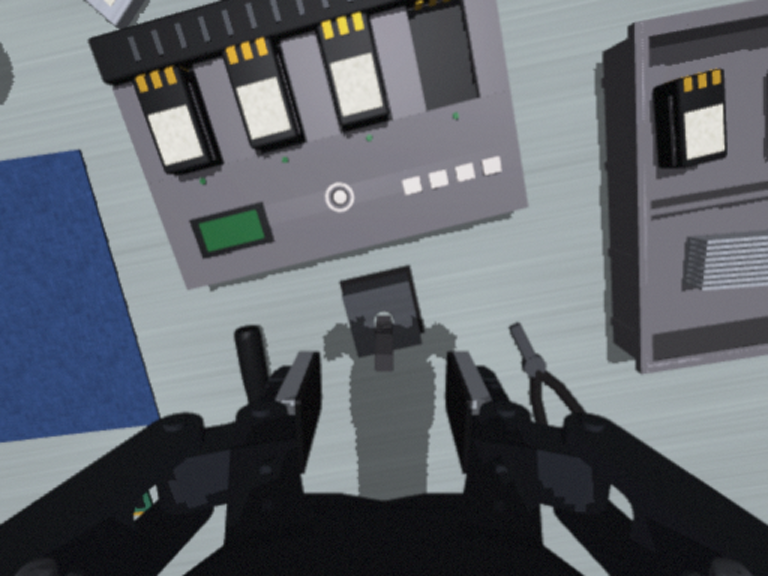

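View pics/s33.png

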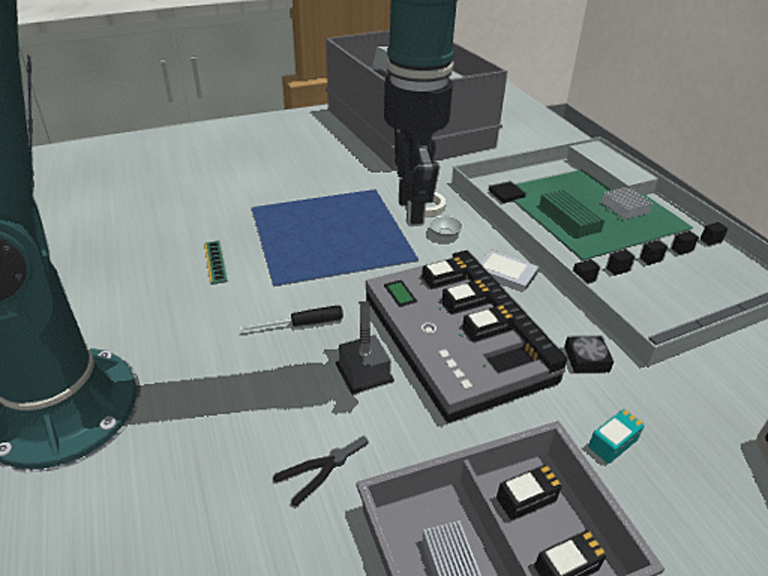

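View pics/sc33.png

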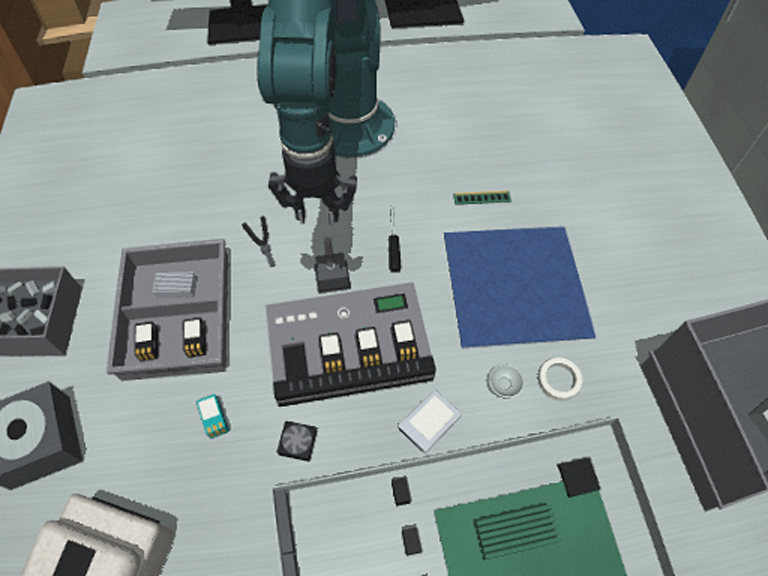

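Run:
```python
from h import *
c=ldc('pics/w33.npz')
print(proj('wrist',[[.4467,-.0879,.14],[.4467,-.0879,.05]],c)*1.5, proj('side',[[.4467,-.0879,.14],[.4467,-.0879,.05]])*1.5)
im=cv2.imread('pics/w33raw.png'); crop(im,'w33c.png',220,170,290,260,6)
print(ctrl.job_done())
```

```text
[[382.59859367 363.04863273]
 [382.53176577 321.01304176]] [[365.46298619 304.38417815]
 [365.29556749 350.18298343]]
the job is handed in; nothing more can be done
None
```

View pics/w33c.png

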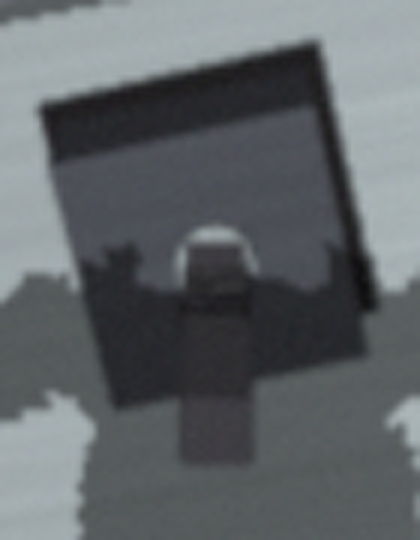

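The job is done and handed in at about 59 s; it reported no verdict.

**What I did:**
- I moved both finished packs into the far half of the crate and the heat sink into the near half.
- I seated the three mat packs in the bays at y +105, +35 and -35 mm. The second pack caught the panel edge and tipped about 9° in the grip; I levelled it and seated it on the second try.
- I held the start button down with the stylus for about 4.5 s at 9–13 N. Pressing 0.5 mm further raised the force without moving the tip, so the button was at its stop.
- I put the stylus back in its stand.

**Last checks:**
- Side-camera outlines at a pack-top height of 71 mm matched all three seated packs, taken before the button press; the final pictures show them unchanged.
- Both finished packs and the heat sink are in their halves of the crate.
- The button is free of the stylus, and the stylus stands within about 1 mm of its upright projection.
- The tools and the turquoise look-alike look unmoved, the gripper is clear of everything, and no check failed at the end.

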